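Load, index and tilt a furniture-foot jig

ROBOT

A 6-joint arm with a two-finger parallel gripper is mounted at the origin on the work surface. World frame = base frame: x ahead of the robot, y to its left, z up, the work surface at z = 0. Lengths are in m, angles in rad, forces in N, time in s.
With the tool pointing down it reaches from about 0.35 to 0.875 m from the base axis. Payload 4.2 kg.
Tool frame: the origin (TCP) lies where the fingers leave the gripper's body, on its centre line; the fingertips stand 70 mm ahead of it and the grasp point (between the pads) lies arm.grasp_offset ahead of it (arm.grasp_offset is the distance from the TCP to the grasp point, in m); y points along the fingers, z is the direction in which the jaws open and shut, and the axes are right-handed (so a half turn about y gives the same grasp; the last joint's range is limited). The gripper opens to 87 mm and grips with 3 to 60 N. Pads are 19 mm wide; open, the fingers measure 117 mm over their backs; the gripper's body (75 mm by 190 mm) begins 51 mm behind the grasp point.
Start: joints at [1.554, 0.385, 0.008, 0, -1.194, -0.259], TCP at [0.17, 0.601, 0.292] pointing down, gripper open.
Joint ranges: [-3.14, 3.14], [-1.21, 2.06], [-1.07, 1.41], [-3.16, 2.05], [-2.99, -0.16], [-3.1, 3.1]. Speed limits (rad/s): [2.79, 2.79, 3.14, 3.14, 3.14, 3.14].

INTERFACE

Orientations are given as a unit quaternion [w, x, y, z].
In Python, from workcell import sense, camera, hand_in, arm gives the robot as it stands.
- The arm moves only by the shell command python3 -m inch 'ROWS' [FORCE]. ROWS is JSON, a list of rows, each a list of 5 numbers: the finger opening in m, from 0 to 0.087, then the shift along the tool's x, y, z in m, then the turn about the tool's y in degrees. A call has 1 to 12 rows; each row is the pose to reach, as a shift and turn from the pose commanded when the call began, along the tool's axes at that moment; what a row does not reach only later rows make up. A row lasts 1/10 s, in which the tool goes at most 50 mm and 8.59 degrees, less where a joint would pass 70% of its speed; a pose out of reach is approached as far as the arm can. A call with a gripper value outside its range is refused whole. The fingers move at their own pace and stop on an object; FORCE is the grip in N (left out, the last holds). Time passes only in rows, so rows that repeat a pose let the fingers close. It gives the time, the measured TCP pose, the force and the opening at its end, in the units of the state.
- sense(): the state, without advancing time (a new reading comes with each control period).
- camera(name): name is "scene" or "top" or "wrist"; returns a dict with "frame" (400x640x3 uint8, red, green, blue), "mtx" (3x3 intrinsics, pixels), "world_from_camera" (4x4, takes a point from camera to world coordinates). Camera axes: x right, y up, looking along -z (the intrinsics and any distortion apply to the point x, -y, -z); pixel columns grow to the right and rows downward; lengths in m; the calibration is good to about 2 mm. A picture is of the moment at which its call begins. There is no depth.
- hand_in(): hands the job in, once; it reports no verdict.
The state is a dict: "time_s": time; "joints": joint angles; "joint_vel": joint speeds; "joint_efforts": joint torques, N m; "tcp_pos": TCP position; "orientation": TCP orientation; "wrist_force": force on the tool from outside, world axes, zero at the start; "ft_torque": the same for the moment, N m; "width": finger opening in m.
Only numpy, scipy, OpenCV 4.12 (cv2) and the standard library are available. Lean on these libraries where they do the work, as an engineer would, in place of code of your own. Each camera call takes 0.05 s, during which the arm holds its last target. There are 200 camera calls.

TASK

Load the tilting jig for angled drilling: with the jig still level, stand every loose wooden foot in a pocket of the carriage, one to a pocket, then slide the carriage along until its spring detent clicks home. Then pull the locking pin, swing the cradle by its handle to the 30 degree position and lock it there by putting the pin fully home through the guide. Leave everything else on the bench where it is.

Things in the scene. Friction and masses are not known exactly. Their poses are not given: they have to be found in the camera images.
- jig: Steel frame of the tilting jig, screwed to the bench: base plate 180 mm (x) by 370 mm (y, from -170 to +200), 12 mm thick; origin on the bench under the middle of the trunnion axis. Its x axis points away from the worker, its y axis along the trunnion axis, z up. The trunnion axis is level, 130 mm above the bench. Uprights stand at y = -140 (to 145 mm height, 50 mm wide) and y = +139 (to 213 mm).
- cradle (a joint): Tilt of the cradle about the trunnion axis, rad: 0 = level against its stop (start); grows as the front edge with its handle goes down and the tops of the feet lean towards the worker; far stop at 0.53. The working angle is 30 degrees (0.524), where the second notch stands under the guide. It stays where it is left (bearing friction 0.6 N m, about 5 N at the handle).
- handle (a point): Middle of the cradle's handle, a black bar 16 mm in diameter and 100 mm long (parallel to the jig's y axis), 125 mm in front of the trunnion axis and, when level, at the axis' height; it swings in an arc about that axis, down by 62 mm at 30 degrees. It can be pressed down from above.
- carriage (a joint): Travel, m, of the plywood carriage along its slide on the cradle (along the jig's +y): 0 = loading end; at 0.060 it is against its end stop, held there by a spring detent (working position). A ball plunger resists from 0.045 on, most at about 0.049 (about 6 N, besides 1.5 N of friction); released beyond 0.054 it snaps home to 0.060. It starts between 0 and 0.012.
- tab (a point): Middle of the exposed part of the upright wooden push tab at the carriage's -y end: a board 50 mm wide (jig x), 10 mm thick (jig y), its top 15 mm above this point, at least 25 mm free on both sides above a height of 146 mm (this point is at 161 mm when level). It moves with the carriage. It can be pinched from above or pushed.
- guide (a point): Centre of the mouth of the guide hole, on top of the steel guide block (16 mm thick, hole 12 mm square, vertical) on the jig frame over the notched index plate. The locking pin goes straight down through it into one of two 12 mm wide notches of the index plate (one stands under it when level, the other at 30 degrees); the pin's head then rests on the guide block.
- lock_point (a point): Where the middle of the pin's head (pin_head) comes to when the pin is fully home: 17 mm straight above guide, fixed to the frame.
- pin_head (a point): Loose locking pin: this point is on its axis in the middle of its black cylindrical head (22 mm in diameter, 34 mm tall); 17 mm below it the head ends and the steel shank begins, 10 mm in diameter, 40 mm long, the last 10 mm tapering to 4 mm. z axis along the pin, up. The tip is 57 mm below this point. It starts in the guide, with the cradle level.
- park_hole (a point): Mouth of the parking hole in the top of a dark wooden block, 50 mm cube, fixed to the bench: a vertical hole 14 mm in diameter right through, in which the pin can stand meanwhile.
- foot1_mid (a point): Turned wooden furniture foot, centre, half-way up: 56 mm tall, 46 mm in diameter at its widest (30 to 50 mm above its underside), 42 mm near the underside; z axis up. Stands loose on the bench, may be absent (two to four are there).
- foot2_mid (a point): Turned wooden furniture foot, centre, half-way up: 56 mm tall, 46 mm in diameter at its widest (30 to 50 mm above its underside), 42 mm near the underside; z axis up. Stands loose on the bench, may be absent (two to four are there).
- foot3_mid (a point): Turned wooden furniture foot, centre, half-way up: 56 mm tall, 46 mm in diameter at its widest (30 to 50 mm above its underside), 42 mm near the underside; z axis up. Stands loose on the bench, may be absent (two to four are there).
- foot4_mid (a point): Turned wooden furniture foot, centre, half-way up: 56 mm tall, 46 mm in diameter at its widest (30 to 50 mm above its underside), 42 mm near the underside; z axis up. Stands loose on the bench, may be absent (two to four are there).
- pocket1 (a point): Where the centre of a foot comes to when it stands in this pocket of the carriage (28 mm above the pocket floor); moves with carriage and cradle. Pocket 50 mm square, walls 24 mm high (so only the upper part of a foot is free). Pocket 1: front row, -y column; pitch 56 mm along the jig's x, 78 mm along its y. z axis square to the carriage.
- pocket2 (a point): Where the centre of a foot comes to when it stands in this pocket of the carriage (28 mm above the pocket floor); moves with carriage and cradle. Pocket 50 mm square, walls 24 mm high (so only the upper part of a foot is free). Pocket 2: front row, +y column; pitch 56 mm along the jig's x, 78 mm along its y. z axis square to the carriage.
- pocket3 (a point): Where the centre of a foot comes to when it stands in this pocket of the carriage (28 mm above the pocket floor); moves with carriage and cradle. Pocket 50 mm square, walls 24 mm high (so only the upper part of a foot is free). Pocket 3: rear row, -y column; pitch 56 mm along the jig's x, 78 mm along its y. z axis square to the carriage.
- pocket4 (a point): Where the centre of a foot comes to when it stands in this pocket of the carriage (28 mm above the pocket floor); moves with carriage and cradle. Pocket 50 mm square, walls 24 mm high (so only the upper part of a foot is free). Pocket 4: rear row, +y column; pitch 56 mm along the jig's x, 78 mm along its y. z axis square to the carriage.
- sanding_block: cork sanding block, 100 x 60 x 32, bystander, origin under its middle (sizes in mm).
- square: try square, wooden stock with steel blade, bystander, origin under its middle (sizes in mm).
- glue: glue bottle, 60 diameter, 170 tall, bystander, origin under its middle (sizes in mm).
- tin: open steel tin, 76 diameter, 100 tall, bystander, origin under its middle (sizes in mm).
- mallet: hammer, bystander, lying on the bench.
- driver: screwdriver, bystander, lying on the bench.
- tape: round tape measure, 64 diameter, 30 tall, bystander, origin under its middle (sizes in mm).

How it is judged:
On the way, in this order (a step that is already met when the one before it is completed fails the run):
1. every foot stands in a pocket of the carriage, with the cradle level and the carriage still at the loading end ((distance between foot1_mid and pocket1 below 0.013 m or distance between foot1_mid and pocket2 below 0.013 m or distance between foot1_mid and pocket3 below 0.013 m or distance between foot1_mid and pocket4 below 0.013 m) and angle between the z axis of each of foot1_mid, foot2_mid, foot3_mid, foot4_mid and the z axis of pocket1, either way round below 0.2 rad and (distance between foot2_mid and pocket1 below 0.013 m or distance between foot2_mid and pocket2 below 0.013 m or distance between foot2_mid and pocket3 below 0.013 m or distance between foot2_mid and pocket4 below 0.013 m) and (distance between foot3_mid and pocket1 below 0.013 m or distance between foot3_mid and pocket2 below 0.013 m or distance between foot3_mid and pocket3 below 0.013 m or distance between foot3_mid and pocket4 below 0.013 m) and (distance between foot4_mid and pocket1 below 0.013 m or distance between foot4_mid and pocket2 below 0.013 m or distance between foot4_mid and pocket3 below 0.013 m or distance between foot4_mid and pocket4 below 0.013 m) and value of joint cradle below 0.04 rad and value of joint carriage below 0.035 m), for 0.2 s.
2. the carriage is held by its detent, loaded, with the cradle level ((distance between foot1_mid and pocket1 below 0.013 m or distance between foot1_mid and pocket2 below 0.013 m or distance between foot1_mid and pocket3 below 0.013 m or distance between foot1_mid and pocket4 below 0.013 m) and angle between the z axis of each of foot1_mid, foot2_mid, foot3_mid, foot4_mid and the z axis of pocket1, either way round below 0.2 rad and (distance between foot2_mid and pocket1 below 0.013 m or distance between foot2_mid and pocket2 below 0.013 m or distance between foot2_mid and pocket3 below 0.013 m or distance between foot2_mid and pocket4 below 0.013 m) and (distance between foot3_mid and pocket1 below 0.013 m or distance between foot3_mid and pocket2 below 0.013 m or distance between foot3_mid and pocket3 below 0.013 m or distance between foot3_mid and pocket4 below 0.013 m) and (distance between foot4_mid and pocket1 below 0.013 m or distance between foot4_mid and pocket2 below 0.013 m or distance between foot4_mid and pocket3 below 0.013 m or distance between foot4_mid and pocket4 below 0.013 m) and value of joint cradle below 0.04 rad and value of joint carriage between 0.0575 and 0.0635 m), for 0.3 s.
3. the cradle is swung to 30 degrees, with the carriage still home (value of joint carriage between 0.0575 and 0.0635 m and value of joint cradle between 0.4936 and 0.5536 rad), for 0.2 s.
At the end, for the whole second after the job is handed in: Every foot stands in a pocket (centre within 13 mm of its point, square within 0.2 rad), the carriage is in its detent (57.5 to 63.5 mm), the cradle at 30 degrees (within 0.03 rad), the pin fully home in the guide (head within 6 mm of the lock point, upright within 0.15 rad), the pin at rest (all of step 3 and (distance between foot1_mid and pocket1 below 0.013 m or distance between foot1_mid and pocket2 below 0.013 m or distance between foot1_mid and pocket3 below 0.013 m or distance between foot1_mid and pocket4 below 0.013 m) and angle between the z axis of each of foot1_mid, foot2_mid, foot3_mid, foot4_mid and the z axis of pocket1, either way round below 0.2 rad and (distance between foot2_mid and pocket1 below 0.013 m or distance between foot2_mid and pocket2 below 0.013 m or distance between foot2_mid and pocket3 below 0.013 m or distance between foot2_mid and pocket4 below 0.013 m) and (distance between foot3_mid and pocket1 below 0.013 m or distance between foot3_mid and pocket2 below 0.013 m or distance between foot3_mid and pocket3 below 0.013 m or distance between foot3_mid and pocket4 below 0.013 m) and (distance between foot4_mid and pocket1 below 0.013 m or distance between foot4_mid and pocket2 below 0.013 m or distance between foot4_mid and pocket3 below 0.013 m or distance between foot4_mid and pocket4 below 0.013 m) and distance between pin_head and lock_point below 0.006 m and angle between pin_head's own z axis and vertical below 0.15 rad and linear speed of pin below 0.02 m/s); the robot touches nothing.
It fails at once if a bystander on the bench is shifted by more than 5 cm (distance of any of sanding_block, square, glue, tin, mallet, driver, tape from where it was at the start of the episode above 0.05 m).
Of foot1, foot2, foot3, foot4 only 2 to 4 are there at a start; the rules pass over those that are not, and their reading is None.
At some moment in a run one of foot1, foot2, foot3, foot4 may be knocked a few centimetres aside while the robot is not near it.
It also fails if it takes over 210 s, if anything falls off the work surface, if the arm or the gripper's body presses on something with over 40 N, if the wrist force passes 120 N, or if a joint passes its speed limit or range.

## Working session

There is one attempt and no reset: what is moved stays moved. The work goes in short steps, Python scripts to look and compute and a shell command to move; the robot and the scene stay as the last step left them, time stands still between calls to the robot, and variables do not carry over. Pictures are saved under pics/ and viewed, about 12 in all and at most 16, crops included, and the job is handed in when it is done.

```bash
mkdir -p pics; ls; cat > h.py <<'E'
import numpy as np, cv2
from workcell import sense, camera, hand_in, arm
from scipy.spatial.transform import Rotation as R
def shot(n,f):
    c=camera(n); cv2.imwrite(f'pics/{f}.png',c['frame'][:,:,::-1]); np.savez(f'pics/{f}.npz',**{k:c[k] for k in('frame','mtx','world_from_camera')}); return c
def load(f): return np.load(f'pics/{f}.npz')
def ray(c,u,v):
    T=c['world_from_camera']; d=np.linalg.inv(c['mtx'])@[u,v,1]; return T[:3,3],T[:3,:3]@[d[0],-d[1],-d[2]]
def on(c,u,v,z):
    o,d=ray(c,u,v); return o+d*(z-o[2])/d[2]
def proj(c,p):
    T=c['world_from_camera']; q=T[:3,:3].T@(np.array(p)-T[:3,3]); w=c['mtx']@[q[0],-q[1],-q[2]]; return w[:2]/w[2]
def two(c1,p1,c2,p2):
    o1,d1=ray(c1,*p1);o2,d2=ray(c2,*p2); A=np.stack([d1,-d2],1); s=np.linalg.lstsq(A,o2-o1,rcond=None)[0]
    a=o1+d1*s[0];b=o2+d2*s[1]; return (a+b)/2,np.linalg.norm(a-b)
def tool():
    s=sense(); q=s['orientation']; return np.array(s['tcp_pos']),R.from_quat([q[1],q[2],q[3],q[0]]).as_matrix()
def rel(p):  # shift in tool axes so that grasp point gets to p
    t,M=tool(); return M.T@(np.array(p)-t-M[:,1]*arm.grasp_offset)
E
python3 - <<'E'
from h import *
for n in('scene','top','wrist'):
    c=shot(n,n+'0'); print(n,c['world_from_camera'].round(3).tolist(),c['mtx'].round(1).tolist(),[k for k in c])
t,M=tool();print(t,M.round(3),arm.grasp_offset,sense())
E
```

```text
pics
scene [[0.519, -0.672, 0.528, 1.123], [0.855, 0.412, -0.315, -0.367], [-0.005, 0.615, 0.789, 1.021], [0.0, 0.0, 0.0, 1.0]] [[392.5, 0.0, 321.4], [0.0, 392.5, 199.8], [0.0, 0.0, 1.0]] ['frame', 'mtx', 'world_from_camera']
top [[0.077, 0.977, -0.198, 0.269], [-0.997, 0.075, -0.016, -0.031], [-0.001, 0.198, 0.98, 1.528], [0.0, 0.0, 0.0, 1.0]] [[401.4, 0.0, 320.6], [0.0, 401.4, 199.2], [0.0, 0.0, 1.0]] ['frame', 'mtx', 'world_from_camera']
wrist [[-0.272, 0.931, 0.244, 0.235], [-0.962, -0.264, -0.068, 0.583], [0.001, -0.253, 0.968, 0.384], [0.0, 0.0, 0.0, 1.0]] [[322.6, 0.0, 314.3], [0.0, 322.6, 197.7], [0.0, 0.0, 1.0]] ['frame', 'mtx', 'world_from_camera']
[0.17008653 0.60108321 0.29141086] [[-0.962 -0.    -0.272]
 [ 0.272 -0.002 -0.962]
 [-0.    -1.     0.002]] 0.051 {'time_s': 0.15, 'joints': array([ 1.55360830e+00,  3.85411386e-01,  6.97469023e-03, -3.15731465e-04,
       -1.19399503e+00, -2.58594347e-01]), 'joint_vel': array([-0.00055017, -0.00059687,  0.00372407,  0.00115146,  0.00169129,
       -0.00081191]), 'joint_efforts': array([-2.25991648e-04, -3.91055381e+01,  1.87586564e+01,  4.22231019e+00,
        1.24003360e-02, -1.41429814e-04]), 'tcp_pos': array([0.17008653, 0.60108321, 0.29141086]), 'orientation': array([ 0.09726922, -0.09720244, -0.69980258,  0.70097556]), 'wrist_force': array([0.40072687, 0.04680204, 0.61173305]), 'ft_torque': array([ 0.03665877,  0.00737479, -0.00744883]), 'width': 0.08698884224052669}
```

View pics/scene0.png

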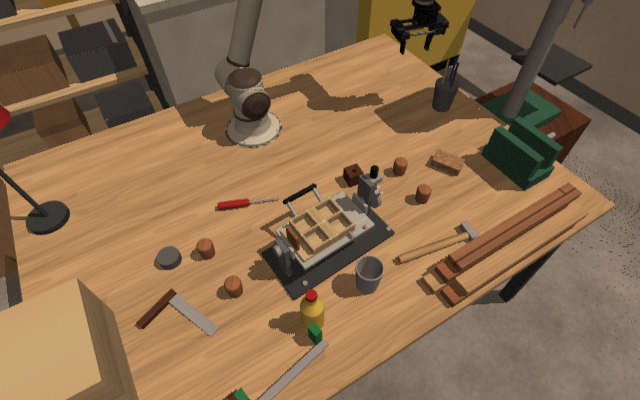

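View pics/top0.png

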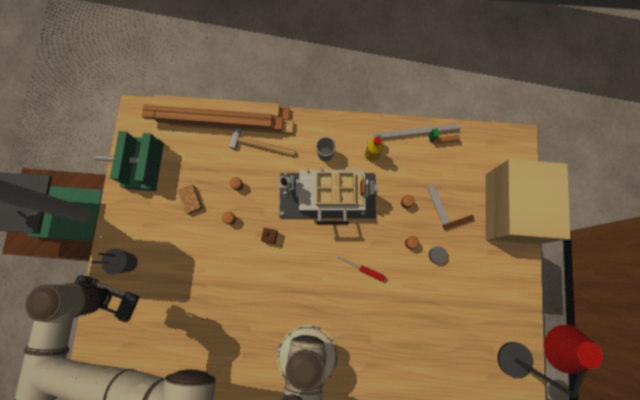

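The scene has four feet: scene pixels (400,166), (424,194), (205,249), (233,287); top pixels (236,184), (229,218), (408,202), (412,243). The jig is in the middle with the handle towards the robot, the pin at its +y end, and the park block at top (270,236). Next I'll zoom on the jig and measure the feet.

```bash
python3 - <<'E'
from h import *
T=load('top0');S=load('scene0')
t=T['frame'];s=S['frame']
a=cv2.resize(t[160:250,260:390],None,fx=6,fy=6,interpolation=cv2.INTER_CUBIC)[:,:780]
cv2.imwrite('pics/jt.png',a[:,:,::-1])
a=cv2.resize(s[150:300,250:410],None,fx=4,fy=4,interpolation=cv2.INTER_CUBIC)
cv2.imwrite('pics/js.png',a[:,:,::-1])
def near(c,uv,r=14):
    f=c['frame'];u,v=uv; p=f[v-r:v+r,u-r:u+r]
    h=cv2.cvtColor(p,cv2.COLOR_RGB2HSV); print(h[r,r],h[2,2],end=' ')
    m=((h[:,:,0]<11)&(h[:,:,1]>110)).astype(np.uint8)
    n,l,st,ce=cv2.connectedComponentsWithStats(m); i=1+st[1:,4].argmax(); return ce[i]+[u-r,v-r],st[i]
for ps,pt in(((400,166),(236,184)),((424,194),(229,218)),((205,249),(408,202)),((233,287),(412,243)),((353,175),(270,236))):
    pass
for pt in((236,184),(229,218),(408,202),(412,243),(270,236)):
    c,st=near(T,pt); print('top',c.round(1),st,on(T,*c,.045).round(3))
for ps in((400,166),(424,194),(205,249),(233,287),(353,175)):
    c,st=near(S,ps); print('sc',c.round(1),st,on(S,*c,.03).round(3))
E
```

```text
[ 13 173 146] [ 16 140 169] Traceback (most recent call last):
  File "<stdin>", line 16, in <module>
  File "<stdin>", line 12, in near
ValueError: attempt to get argmax of an empty sequence
```

View pics/jt.png

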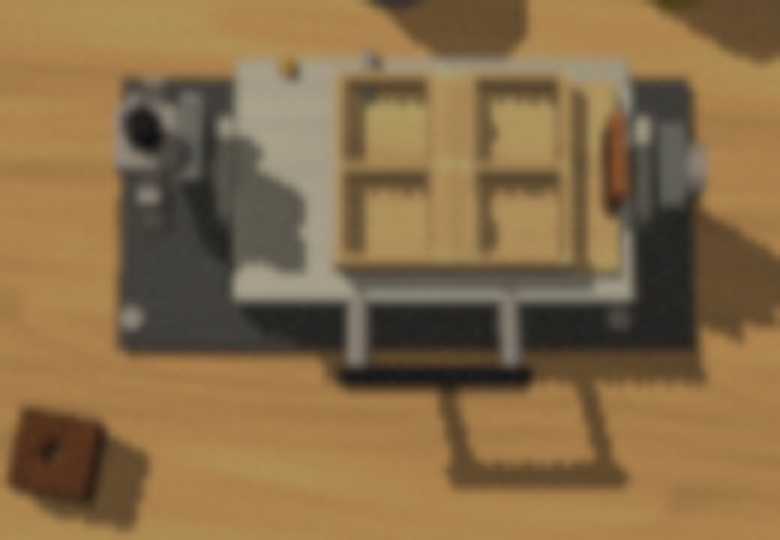

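View pics/js.png

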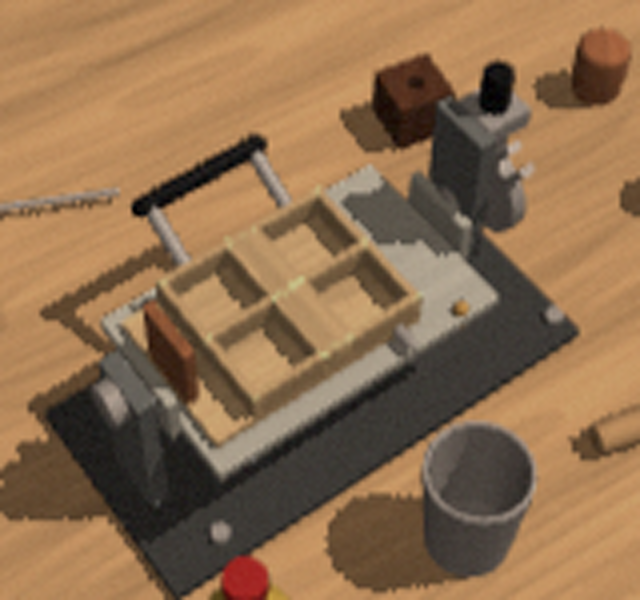

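Both zooms are clear. In the top zoom the base corners are (121,79), (691,79), (695,350), (121,348), the head is at (146,128), the hole at (48,450) and the handle ends at (338,377) and (530,377). In the scene zoom the pin top is (497,70), the hole (417,82) and the tab top middle about (170,325).

```bash
python3 - <<'E'
from h import *
T=load('top0');S=load('scene0')
ft=lambda x,y:(260+(x+.5)/6-.5,160+(y+.5)/6-.5)
fs=lambda x,y:(250+(x+.5)/4-.5,150+(y+.5)/4-.5)
def near(c,uv,r=13):
    f=c['frame'];u,v=uv; p=f[v-r:v+r,u-r:u+r].astype(int)
    q=p[:,:,0]/(p[:,:,1]+1); m=((q>1.45)&(p[:,:,0]>85)).astype(np.uint8)
    n,l,st,ce=cv2.connectedComponentsWithStats(m)
    if n<2: return np.array(uv,float),(q[r-2:r+3,r].round(2),q[0,0])
    i=1+st[1:,4].argmax(); return ce[i]+[u-r,v-r],st[i]
for pt,ps in(((236,184),(424,194)),((229,218),(400,166)),((408,202),(233,287)),((412,243),(205,249))):
    a,st=near(T,pt);b,sb=near(S,ps)
    print(a.round(1),st,b.round(1),sb,on(T,*a,.045).round(3),on(S,*b,.035).round(3),two(T,a,S,b)[0].round(3))
c=[on(T,*ft(*p),.012) for p in((121,79),(691,79),(695,350),(121,348))]
c2=[on(S,*fs(*p),.012) for p in((578,330),(178,597),(47,412))]
print('plate',np.round(c,3).tolist(),'scene',np.round(c2,3).tolist())
for n,p,q in(('pintop',(146,125),(497,70)),('hole',(48,450),(417,82)),('handle+',(338,377),(260,143)),('handle-',(530,377),(139,209)),
  ('rim +y rear out',(338,72),(420,297)),('rim -y rear out',(571,72),(257,410)),('rim +y front out',(338,265),(318,190)),('rim -y front',(575,268),(160,283)),('tabtop',(613,155),(170,320))):
    X,e=two(T,ft(*p),S,fs(*q)); print(n,X.round(3),round(e,4))
E
```

```text
[235.  182.5] [ 7  7 11 11 96] [424.7 190.3] [  7   3  14  18 136] [0.607 0.323 0.045] [0.604 0.333 0.035] [0.608 0.325 0.044]
[227.6 217.2] [  6   7  12  12 107] [401.4 163. ] [  8   4  13  18 120] [0.473 0.335 0.045] [0.469 0.345 0.035] [0.474 0.337 0.043]
[407.7 200.4] [  7   6  12  12 110] [233.7 284.9] [  4   2  19  21 263] [ 0.588 -0.334  0.045] [ 0.589 -0.33   0.035] [ 0.59  -0.332  0.039]
[411.8 242.1] [  7   6  13  13 119] [205.9 246.9] [  5   3  18  20 230] [ 0.433 -0.354  0.045] [ 0.435 -0.351  0.035] [ 0.435 -0.353  0.036]
plate [[0.667, 0.162, 0.012], [0.696, -0.208, 0.012], [0.518, -0.22, 0.012], [0.491, 0.144, 0.012]] scene [[0.671, 0.161, 0.012], [0.701, -0.205, 0.012], [0.524, -0.218, 0.012]]
pintop [0.582 0.118 0.246] 0.0043
hole [0.42  0.18  0.047] 0.0011
handle+ [0.467 0.002 0.126] 0.001
handle- [ 0.476 -0.107  0.13 ] 0.0046
rim +y rear out [0.649 0.018 0.138] 0.0033
rim -y rear out [ 0.663 -0.12   0.13 ] 0.0055
rim +y front out [0.533 0.009 0.136] 0.0034
rim -y front [ 0.543 -0.128  0.134] 0.0079
tabtop [ 0.601 -0.145  0.177] 0.002
```

```bash
cat > go.py <<'E'
import sys
from h import *
p=[float(a) for a in sys.argv[1:4]]
t,M=tool(); g=t+M[:,1]*arm.grasp_offset
print('rel',rel(p).round(4),'g',g.round(4),'jawdeg',round(np.degrees(np.arctan2(-M[1,2],-M[0,2]))%180,1),'tilt',M[2].round(3),'w',round(sense()['width'],4),'F',np.round(sense()['wrist_force'],1),'t',sense()['time_s'])
E
python3 go.py .474 .336 .15
```

```text
rel [-0.3646  0.0907  0.172 ] g [0.1701 0.601  0.2404] jawdeg 74.2 tilt [-0.    -1.     0.002] w 0.087 F [0.4 0.  0.6] t 0.15
```

```bash
python3 -m inch '[[0.087,-0.365,0.09,0.172,-20],[0.087,-0.365,0.09,0.172,-20],[0.087,-0.365,0.09,0.172,-20],[0.087,-0.365,0.09,0.172,-20],[0.087,-0.365,0.09,0.172,-20],[0.087,-0.365,0.09,0.172,-20],[0.087,-0.365,0.09,0.172,-20],[0.087,-0.365,0.09,0.172,-20],[0.087,-0.365,0.09,0.172,-20],[0.087,-0.365,0.09,0.172,-20],[0.087,-0.365,0.09,0.172,-20],[0.087,-0.365,0.09,0.172,-20]]' 10; python3 go.py .474 .336 .047; python3 - <<'E'
from h import *
shot('wrist','w1')
E
```

```text
time_s: 1.35
tcp_pos: [0.4738, 0.3376, 0.2027]
orientation: [0.027, -0.026, 0.707, -0.706]
wrist_force: [0.2, -0.4, 0.1]
width: 0.0868
rel [1.000e-04 1.047e-01 1.700e-03] g [0.4739 0.3376 0.1517] jawdeg 94.3 tilt [-0.001 -1.    -0.001] w 0.0868 F [ 0.2 -0.4  0.1] t 1.35
```

View pics/w1.png

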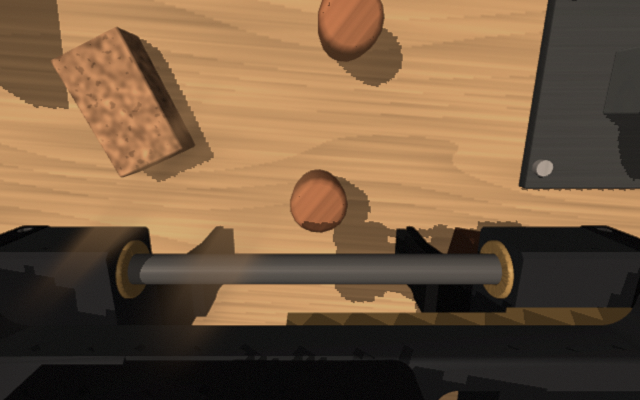

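The wrist view shows the near foot at (319,200), with the outline about 290–347 by 170–231. The second foot is at (351,22).

```bash
cat >> h.py <<'E'
def blob(c,uv,r=45):
    f=c['frame'];u,v=map(int,uv); y0,x0=max(v-r,0),max(u-r,0); p=f[y0:v+r,x0:u+r].astype(int)
    m=((p[:,:,0]/(p[:,:,1]+1.)>1.5)&(p[:,:,0]>70)).astype(np.uint8)
    m=cv2.morphologyEx(m,cv2.MORPH_OPEN,np.ones((5,5)))
    k,_=cv2.findContours(m,cv2.RETR_EXTERNAL,cv2.CHAIN_APPROX_NONE); k=max(k,key=cv2.contourArea)
    (x,y),rr=cv2.minEnclosingCircle(k); b=cv2.boundingRect(k); return (x+x0,y+y0),rr,(b[0]+x0,b[1]+y0,b[2],b[3])
E
python3 - <<'E'
from h import *
c=load('w1')
print(c['world_from_camera'].round(3).tolist(), 'tool',tool()[0])
for p in((319,200),(351,22)):
    m,r,b=blob(c,p); print(m,r,b,on(c,*m,.04).round(4))
    # silhouette left/right mid -> lateral ; far edge= underside/top
    print(on(c,b[0],b[1]+b[3]/2,.045).round(4),on(c,b[0]+b[2],b[1]+b[3]/2,.045).round(4))
print(proj(c,[.474,.336,.028]),proj(c,[.474,.336,.056]),proj(c,[.474,.336,.0]))
E
```

```text
[[0.075, 0.965, 0.251, 0.541], [-0.997, 0.073, 0.018, 0.343], [-0.001, -0.252, 0.968, 0.295], [0.0, 0.0, 0.0, 1.0]] tool [0.47373959 0.33770096 0.20275485]
(317.5, 200.91666793823242) 30.418136596679688 (291, 171, 56, 61) [0.4718 0.3358 0.04  ]
[0.471  0.3572 0.045 ] [0.4744 0.3123 0.045 ]
(350.0, 20.5) 35.51417922973633 (318, 0, 65, 52) [0.6068 0.323  0.04  ]
[0.6003 0.3455 0.045 ] [0.6038 0.2999 0.045 ]
[317.36849587 194.72045899] [317.65545334 203.56581119] [317.13292816 187.45917611]
```

```bash
python3 go.py .4725 .336 .046; python3 -m inch '[[0.087,0.001,0.04,0.0015,0],[0.087,0.001,0.08,0.0015,0],[0.087,0.001,0.106,0.0015,0],[0.087,0.001,0.106,0.0015,0],[0.03,0.001,0.106,0.0015,0],[0.03,0.001,0.106,0.0015,0],[0.03,0.001,0.106,0.0015,0],[0.03,0.001,0.106,0.0015,0],[0.03,0.001,0.106,0.0015,0],[0.03,0.001,0.106,0.0015,0],[0.03,0.001,0.106,0.0015,0],[0.03,0.001,0.106,0.0015,0]]' 12; python3 go.py .59 .0 .3
```

```text
rel [0.0015 0.1058 0.0017] g [0.4738 0.3377 0.1518] jawdeg 94.3 tilt [-0.001 -1.    -0.001] w 0.0867 F [ 0.1 -0.2  0.2] t 1.4
time_s: 2.6
tcp_pos: [0.4738, 0.3349, 0.0967]
orientation: [0.026, -0.026, 0.707, -0.707]
wrist_force: [0.3, -0.9, 3.8]
width: 0.0457
rel [-0.0914 -0.2544  0.3425] g [0.4738 0.335  0.0457] jawdeg 94.2 tilt [-0. -1. -0.] w 0.0457 F [ 0.3 -0.9  3.8] t 2.6
```

```bash
python3 go.py .622 -.014 .32; python3 -m inch '[[0.03,0,-0.05,0,0],[0.03,0,-0.1,0,0],[0.03,0,-0.15,0,0],[0.03,0,-0.2,0,0],[0.03,0,-0.25,0,0],[0.03,0,-0.274,0,0],[0.03,0,-0.274,0,0]]'; python3 go.py .622 -.014 .23
```

```text
rel [-0.1223 -0.2744  0.3588] g [0.4738 0.335  0.0457] jawdeg 94.2 tilt [-0. -1. -0.] w 0.0457 F [ 0.3 -0.9  3.8] t 2.6
time_s: 3.3
tcp_pos: [0.4745, 0.3356, 0.375]
orientation: [0.028, -0.024, 0.709, -0.704]
wrist_force: [0.0, -0.5, -1.3]
width: 0.0453
rel [-0.1204  0.0926  0.3604] g [0.4749 0.3359 0.324 ] jawdeg 94.2 tilt [-0.007 -1.    -0.006] w 0.0453 F [ 0.  -0.5 -1.3] t 3.3
```

```bash
python3 -m inch '[[0.03,-0.017,0,0.05,0],[0.03,-0.034,0,0.1,0],[0.03,-0.051,0,0.15,0],[0.03,-0.068,0,0.2,0],[0.03,-0.085,0,0.25,0],[0.03,-0.102,0,0.3,0],[0.03,-0.122,0,0.345,0],[0.03,-0.122,0,0.359,0],[0.03,-0.122,0.04,0.359,0],[0.03,-0.122,0.08,0.359,0],[0.03,-0.122,0.09,0.359,0],[0.03,-0.122,0.09,0.359,0]]'; python3 - <<'E'
from h import *
shot('wrist','w2')
E
python3 go.py .622 -.014 .2
```

```text
time_s: 4.5
tcp_pos: [0.6207, -0.0144, 0.2774]
orientation: [-0.024, 0.028, -0.706, 0.707]
wrist_force: [0.7, -0.4, -0.0]
width: 0.0454
rel [-0.0002  0.029  -0.0002] g [ 0.6218 -0.0142  0.229 ] jawdeg 94.2 tilt [ 0.001 -1.     0.001] w 0.0459 F [ 0.9  1.2 -0.1] t 4.55
```

View pics/w2.png

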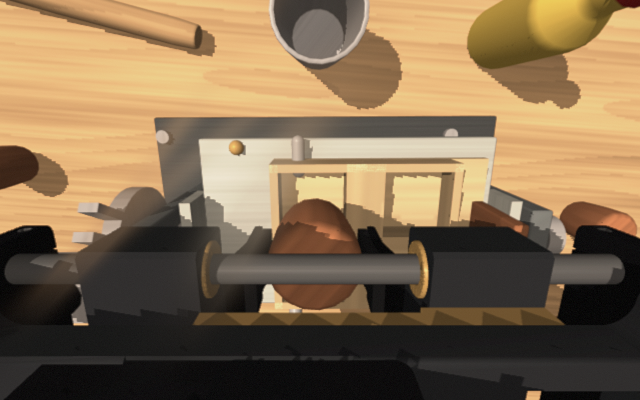

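The wrist view shows the held foot at u≈316 in front of the rear row. The rear wall edge is at v≈177; pocket 4 spans u 281–346 and pocket 3 spans u 386–453, with the outer rim corners at (271,166) and (464,166).

```bash
python3 - <<'E'
from h import *
c=load('w2'); f=c['frame']
a=cv2.resize(f[150:240,260:500],None,fx=3.3,fy=3.3,interpolation=cv2.INTER_CUBIC); cv2.imwrite('pics/w2z.png',a[:,:,::-1])
for z in(.13,.135,.14,.145):
    A=on(c,271,165,z);B=on(c,464,165,z);C=on(c,313.5,177,z);D=on(c,419.5,177,z)
    print(z,A.round(4),B.round(4),np.linalg.norm(A-B).round(4),C.round(4),D.round(4),np.linalg.norm(C-D).round(4))
print('foot under',proj(c,[.6218,-.0142,.183]),'pk',proj(c,[.622,-.014,.137]))
E
```

```text
0.13 [0.647  0.0208 0.13  ] [ 0.6576 -0.1232  0.13  ] 0.1444 [ 0.6402 -0.0116  0.13  ] [ 0.6461 -0.0915  0.13  ] 0.0801
0.135 [0.6479 0.0202 0.135 ] [ 0.6583 -0.1208  0.135 ] 0.1414 [ 0.6412 -0.0115  0.135 ] [ 0.647  -0.0897  0.135 ] 0.0784
0.14 [0.6487 0.0196 0.14  ] [ 0.6589 -0.1185  0.14  ] 0.1384 [ 0.6422 -0.0115  0.14  ] [ 0.6479 -0.088   0.14  ] 0.0767
0.145 [0.6496 0.0189 0.145 ] [ 0.6595 -0.1161  0.145 ] 0.1354 [ 0.6432 -0.0114  0.145 ] [ 0.6487 -0.0863  0.145 ] 0.0751
foot under [315.37377063 223.89934894] pk [314.90731122 202.92602392]
```

View pics/w2z.png

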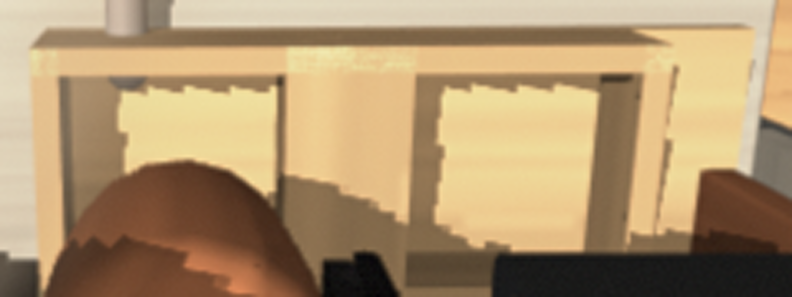

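```bash
python3 - <<'E'
from h import *
c=load('w2'); jx=np.array([.997,.078,0])
for z in(.134,.137,.14):
    C=on(c,312.8,172.7,z);D=on(c,419.3,172.7,z);L=on(c,278.8,172.7,z);Rr=on(c,346.7,172.7,z)
    print(z,'p4',(C-.025*jx).round(4),'p3',(D-.025*jx).round(4),np.linalg.norm(C-D).round(4),np.linalg.norm(L-Rr).round(4), (C-D)[:2])
E
python3 go.py .621 -.013 .16
```

```text
0.134 p4 [ 0.6193 -0.0127  0.134 ] p3 [ 0.6251 -0.0914  0.134 ] 0.0788 0.0503 [-0.00578269  0.0786311 ]
0.137 p4 [ 0.6199 -0.0127  0.137 ] p3 [ 0.6256 -0.0903  0.137 ] 0.0778 0.0496 [-0.00570902  0.07762937]
0.14 p4 [ 0.6204 -0.0127  0.14  ] p3 [ 0.6261 -0.0893  0.14  ] 0.0768 0.049 [-0.00563535  0.07662764]
rel [ 0.0006  0.069  -0.0013] g [ 0.6218 -0.0142  0.229 ] jawdeg 94.2 tilt [ 0.001 -1.     0.001] w 0.0459 F [ 0.9  1.2 -0.1] t 4.55
```

```bash
python3 -m inch '[[0.03,0.0005,0.02,-0.001,0],[0.03,0.0005,0.04,-0.001,0],[0.03,0.0005,0.05,-0.001,0],[0.03,0.0005,0.055,-0.001,0],[0.03,0.0005,0.06,-0.001,0],[0.03,0.0005,0.065,-0.001,0],[0.03,0.0005,0.067,-0.001,0],[0.03,0.0005,0.067,-0.001,0]]'; python3 go.py .621 -.013 .158
```

```text
time_s: 5.35
tcp_pos: [0.6211, -0.0133, 0.2133]
orientation: [-0.026, 0.026, -0.707, 0.707]
wrist_force: [-0.0, -0.2, -1.2]
width: 0.0456
rel [ 0.0001  0.0043 -0.0003] g [ 0.6211 -0.0133  0.1623] jawdeg 94.2 tilt [-0. -1.  0.] w 0.0456 F [-0.  -0.2 -1.2] t 5.35
```

```bash
python3 -m inch '[[0.03,0,0.003,0,0],[0.03,0,0.0035,0,0],[0.058,0,0.0035,0,0],[0.058,0,0.0035,0,0],[0.058,0,0.0035,0,0],[0.058,0,-0.03,0,0],[0.058,0,-0.07,0,0],[0.058,0,-0.11,0,0],[0.058,0,-0.16,0,0],[0.058,0,-0.16,0,0]]'; python3 go.py .607 .324 .32; python3 - <<'E'
from h import *
shot('wrist','w3')
E
```

```text
time_s: 6.35
tcp_pos: [0.6233, -0.0136, 0.3819]
orientation: [-0.032, 0.02, -0.707, 0.707]
wrist_force: [-1.1, -0.3, 0.8]
width: 0.0578
rel [-0.0076  0.0108 -0.3379] g [ 0.6241 -0.0136  0.3309] jawdeg 94.2 tilt [-0.016 -1.     0.001] w 0.0578 F [-1.1 -0.3  0.8] t 6.35
```

View pics/w3.png

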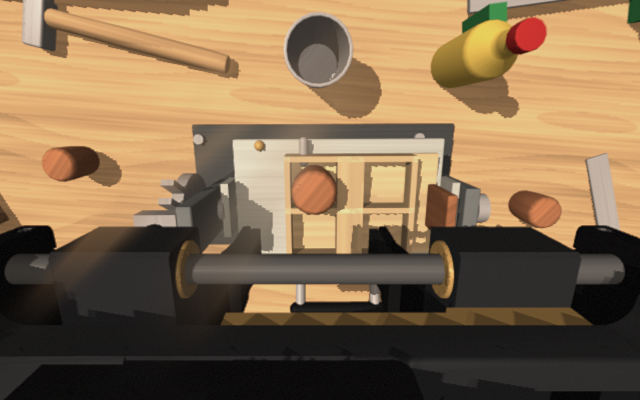

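Foot 1 stands upright in pocket 4 (wrist pixel (315,190)). Next is the foot at about (0.607, 0.324).

```bash
python3 -m inch '[[0.058,-0.001,0,-0.05,0],[0.058,-0.002,0,-0.1,0],[0.058,-0.003,0,-0.15,0],[0.058,-0.004,0,-0.2,0],[0.058,-0.005,0,-0.25,0],[0.087,-0.007,0,-0.3,0],[0.087,-0.008,0,-0.338,0],[0.087,-0.008,0.05,-0.338,0],[0.087,-0.008,0.1,-0.338,0],[0.087,-0.008,0.15,-0.338,0],[0.087,-0.008,0.17,-0.338,0],[0.087,-0.008,0.17,-0.338,0]]';python3 - <<'E'
from h import *
c=shot('wrist','w4'); m,r,b=blob(c,proj(c,[.607,.324,.035])); print(m,r,b,on(c,*m,.04).round(4))
T=shot('top','t1')
for p in((.6,-.331),(.434,-.353)):
    q=proj(T,[*p,.045]); m,r,b=blob(T,q,13); print(p,on(T,*m,.045).round(3),r)
E
python3 go.py .607 .324 .046
```

```text
time_s: 7.6
tcp_pos: [0.602, 0.3229, 0.1967]
orientation: [-0.022, 0.029, -0.704, 0.709]
wrist_force: [0.2, -0.6, -0.2]
width: 0.087
(313.61683654785156, 194.27429580688477) 29.790693283081055 (286, 166, 57, 58) [0.6052 0.3235 0.04  ]
(0.6, -0.331) [ 0.587 -0.331  0.045] 6.105490684509277
(0.434, -0.353) [ 0.433 -0.355  0.045] 5.831051826477051
rel [-0.0024  0.106   0.0005] g [0.6046 0.3244 0.152 ] jawdeg 94.2 tilt [ 0.    -1.     0.001] w 0.087 F [ 0.6 -0.   1.1] t 7.7
```

```bash
python3 -m inch '[[0.087,-0.0015,0.04,0.0005,0],[0.087,-0.0015,0.08,0.0005,0],[0.087,-0.0015,0.106,0.0005,0],[0.087,-0.0015,0.106,0.0005,0],[0.03,-0.0015,0.106,0.0005,0],[0.03,-0.0015,0.106,0.0005,0],[0.03,-0.0015,0.106,0.0005,0],[0.03,-0.0015,0.106,0.0005,0],[0.03,-0.0015,0.106,0.0005,0],[0.03,-0.0015,0.106,0.0005,0],[0.03,-0.0015,0.106,0.0005,0],[0.03,-0.0015,0.106,0.0005,0]]'; python3 -m inch '[[0.03,0,-0.05,0,0],[0.03,0,-0.1,0,0],[0.03,0,-0.15,0,0],[0.03,0,-0.2,0,0],[0.03,0,-0.25,0,0],[0.03,0,-0.28,0,0],[0.03,0,-0.28,0,0],[0.03,0,-0.28,0,0]]'; python3 go.py .565 -.017 .32
```

```text
time_s: 8.9
tcp_pos: [0.6059, 0.3241, 0.0976]
orientation: [-0.026, 0.026, -0.707, 0.707]
wrist_force: [-0.7, -0.1, 2.1]
width: 0.0457
time_s: 9.7
tcp_pos: [0.6055, 0.3241, 0.3771]
orientation: [0.026, -0.026, 0.707, -0.706]
wrist_force: [0.1, 0.4, -0.8]
width: 0.0456
rel [0.0653 0.0058 0.3373] g [0.6055 0.3242 0.3261] jawdeg 94.2 tilt [ 0.    -1.    -0.001] w 0.0456 F [ 0.1  0.4 -0.8] t 9.7
```

```bash
python3 -m inch '[[0.03,0.009,0,0.049,0],[0.03,0.018,0,0.098,0],[0.03,0.027,0,0.147,0],[0.03,0.036,0,0.196,0],[0.03,0.045,0,0.245,0],[0.03,0.055,0,0.294,0],[0.03,0.065,0,0.337,0],[0.03,0.065,0,0.337,0],[0.03,0.065,0.05,0.337,0],[0.03,0.065,0.096,0.337,0],[0.03,0.065,0.096,0.337,0],[0.03,0.065,0.096,0.337,0]]';  python3 go.py .565 -.017 .16; python3 - <<'E'
from h import *
c=shot('wrist','w5'); f=c['frame']
a=cv2.resize(f[90:270,220:480],None,fx=3,fy=3,interpolation=cv2.INTER_CUBIC); cv2.imwrite('pics/w5z.png',a[:,:,::-1])
E
```

```text
time_s: 10.9
tcp_pos: [0.5658, -0.0167, 0.2807]
orientation: [-0.025, 0.027, -0.706, 0.707]
wrist_force: [0.5, -0.1, -0.4]
width: 0.0455
rel [0.0006 0.0697 0.0001] g [ 0.5657 -0.0168  0.2297] jawdeg 94.3 tilt [ 0.003 -1.     0.002] w 0.0455 F [ 0.5 -0.1 -0.4] t 10.9
```

View pics/w5z.png

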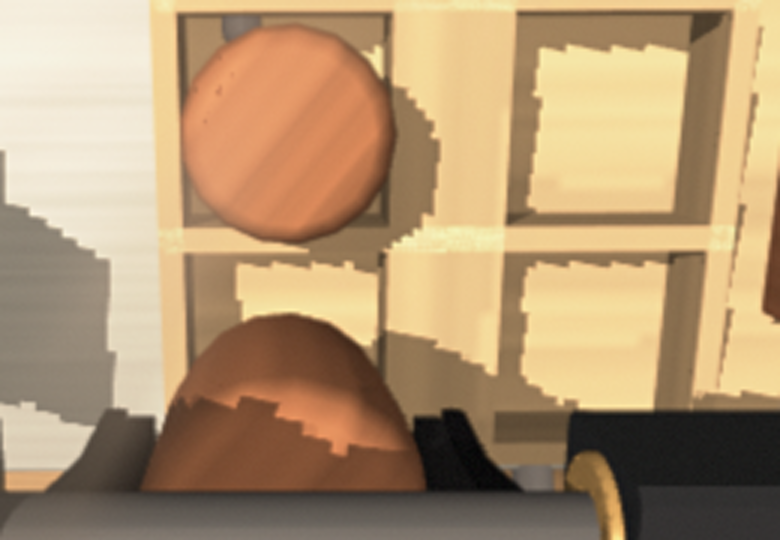

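The zoom shows pocket 4 filled, foot 2 over pocket 2 (rear edge v≈174, centre u≈314), and pockets 1 and 3 free.

```bash
python3 - <<'E'
from h import *
c=load('w5'); jx=np.array([.9973,.0735,0])
g=lambda x,y:on(c,220+(x+.5)/3-.5,90+(y+.5)/3-.5,.136)
print('p2',g(282,253)-.025*jx,'p1',g(604,253)-.025*jx,'p3',g(624,12)-.025*jx, 'p3f',g(607,225)+.025*jx,'p4',g(285,13)-.025*jx)
E
```

```text
p2 [ 0.56381625 -0.01566676  0.136     ] p1 [ 0.56975442 -0.09545318  0.136     ] p3 [ 0.62666108 -0.09105879  0.136     ] p3f [ 0.62661721 -0.09140515  0.136     ] p4 [ 0.62055006 -0.01216401  0.136     ]
```

```bash
python3 -m inch '[[0.03,0.001,0.02,-0.001,0],[0.03,0.001,0.04,-0.001,0],[0.03,0.001,0.05,-0.001,0],[0.03,0.001,0.055,-0.001,0],[0.03,0.001,0.06,-0.001,0],[0.03,0.001,0.065,-0.001,0],[0.03,0.001,0.067,-0.001,0],[0.03,0.001,0.067,-0.001,0]]'; python3 go.py .564 -.016 .159
```

```text
time_s: 11.75
tcp_pos: [0.5646, -0.0159, 0.2143]
orientation: [-0.026, 0.026, -0.707, 0.707]
wrist_force: [1.0, -1.0, -1.9]
width: 0.0455
rel [0.0006 0.0043 0.0001] g [ 0.5646 -0.0159  0.1633] jawdeg 94.2 tilt [ 0. -1.  0.] w 0.0455 F [ 1.  -1.  -1.9] t 11.75
```

```bash
python3 -m inch '[[0.03,0,0.003,0,0],[0.03,0,0.0035,0,0],[0.058,0,0.0035,0,0],[0.058,0,0.0035,0,0],[0.058,0,0.0035,0,0],[0.058,0,-0.03,0,0],[0.058,0,-0.07,0,0],[0.058,0,-0.11,0,0],[0.058,0,-0.14,0,0],[0.058,0,-0.14,0,0]]'; python3 go.py .588 -.331 .25
```

```text
time_s: 12.75
tcp_pos: [0.5663, -0.0159, 0.3595]
orientation: [0.03, -0.022, 0.707, -0.706]
wrist_force: [-0.1, -0.8, 0.5]
width: 0.0579
rel [0.0027 0.0585 0.3159] g [ 0.5668 -0.0159  0.3085] jawdeg 94.2 tilt [-0.011 -1.    -0.   ] w 0.0579 F [-0.1 -0.8  0.5] t 12.75
```

```bash
python3 -m inch '[[0.058,0,0.01,0.05,0],[0.058,0,0.02,0.1,0],[0.058,0.001,0.03,0.15,-8],[0.058,0.002,0.04,0.2,-16],[0.087,0.002,0.05,0.25,-24],[0.087,0.003,0.06,0.3,-32],[0.087,0.003,0.08,0.316,-35],[0.087,0.003,0.12,0.316,-35],[0.087,0.003,0.158,0.316,-35],[0.087,0.003,0.158,0.316,-35],[0.087,0.003,0.158,0.316,-35],[0.087,0.003,0.158,0.316,-35]]'; python3 - <<'E'
from h import *
c=shot('wrist','w6'); m,r,b=blob(c,proj(c,[.588,-.331,.035])); print(m,r,b,on(c,*m,.04).round(4))
E
python3 go.py .588 -.331 .046
```

```text
time_s: 13.95
tcp_pos: [0.586, -0.3315, 0.1987]
orientation: [-0.239, 0.237, -0.665, 0.667]
wrist_force: [-0.6, -0.0, 1.0]
width: 0.0868
(318.0, 198.5) 30.90721893310547 (290, 168, 56, 62) [ 0.5887 -0.3318  0.04  ]
rel [-0.0015  0.1021  0.0002] g [ 0.5863 -0.3316  0.1481] jawdeg 129.3 tilt [-0.002 -1.     0.004] w 0.087 F [ 0.1 -0.3 -0.3] t 14.0
```

```bash
python3 -m inch '[[0.087,-0.002,0.04,0,0],[0.087,-0.002,0.08,0,0],[0.087,-0.002,0.102,0,0],[0.087,-0.002,0.102,0,0],[0.03,-0.002,0.102,0,0],[0.03,-0.002,0.102,0,0],[0.03,-0.002,0.102,0,0],[0.03,-0.002,0.102,0,0],[0.03,-0.002,0.102,0,0],[0.03,-0.002,0.102,0,0],[0.03,-0.002,0.102,0,0],[0.03,-0.002,0.102,0,0]]';python3 go.py .626 -.091 .25; python3 -m inch '[[0.03,0,-0.05,0,0],[0.03,0,-0.1,0,0],[0.03,0,-0.15,0,0],[0.03,0,-0.2,0,0],[0.03,0,-0.2,0,0],[0.03,0,-0.2,0,0]]'; python3 go.py .626 -.091 .23
```

```text
time_s: 15.2
tcp_pos: [0.5865, -0.3301, 0.0947]
orientation: [-0.237, 0.237, -0.666, 0.666]
wrist_force: [-0.4, 0.3, 2.7]
width: 0.0458
rel [-0.1818 -0.2064 -0.1602] g [ 0.5865 -0.3302  0.0437] jawdeg 129.2 tilt [-0.    -1.     0.001] w 0.0458 F [-0.4  0.3  2.7] t 15.2
time_s: 15.8
tcp_pos: [0.5863, -0.3298, 0.2956]
orientation: [-0.238, 0.236, -0.666, 0.667]
wrist_force: [0.1, -0.2, -1.5]
width: 0.0455
rel [-0.1815  0.0147 -0.1602] g [ 0.5865 -0.3298  0.2446] jawdeg 129.2 tilt [-0.002 -1.     0.002] w 0.0455 F [ 0.1 -0.2 -1.5] t 15.8
```

```bash
python3 -m inch '[[0.03,-0.035,0,-0.031,0],[0.03,-0.07,0,-0.062,0],[0.03,-0.105,0,-0.093,0],[0.03,-0.14,0,-0.124,0],[0.03,-0.17,0,-0.15,0],[0.03,-0.1815,0,-0.16,0],[0.03,-0.1815,0.015,-0.16,0],[0.03,-0.1815,0.015,-0.16,0],[0.03,-0.1815,0.015,-0.16,0]]';  python3 go.py .626 -.091 .159; python3 - <<'E'
from h import *
c=shot('wrist','w7')
print([proj(c,p).round() for p in((.626,-.091,.136),(.57,-.095,.136),(.6263,-.0912,.185))])
f=c['frame'];a=cv2.resize(f[90:290,160:420],None,fx=3,fy=3,interpolation=cv2.INTER_CUBIC); cv2.imwrite('pics/w7z.png',a[:,:,::-1])
E
```

```text
time_s: 16.7
tcp_pos: [0.6253, -0.0918, 0.2778]
orientation: [0.236, -0.238, 0.666, -0.666]
wrist_force: [-0.2, -0.2, 0.3]
width: 0.0453
rel [-0.0014  0.0678  0.    ] g [ 0.6251 -0.0919  0.2268] jawdeg 129.2 tilt [ 0.003 -1.    -0.002] w 0.0453 F [-0.2 -0.2  0.3] t 16.7
[array([317., 204.]), array([276., 260.]), array([318., 226.])]
```

View pics/w7z.png

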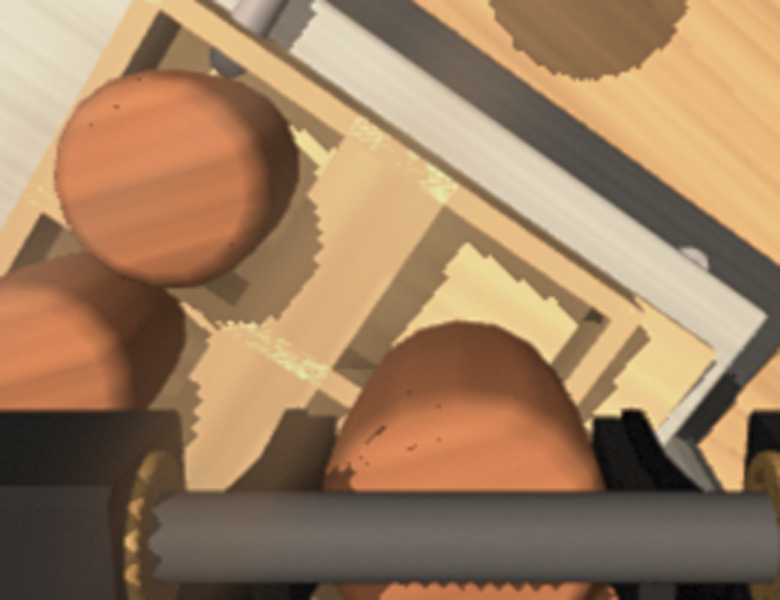

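The zoom shows pocket 3's rear inner corners at (447,208) and (606,318), with feet in pockets 2 and 4.

```bash
python3 - <<'E'
from h import *
c=load('w7'); jx=np.array([.9973,.0735,0])
g=lambda x,y:on(c,160+(x+.5)/3-.5,90+(y+.5)/3-.5,.136)
a,b=g(447,208),g(606,318);print(a,b,np.linalg.norm(a-b),(a+b)/2-.025*jx)
E
```

```text
[ 0.64891536 -0.06475748  0.136     ] [ 0.6525749  -0.11281311  0.136     ] 0.04819476511546045 [ 0.62581263 -0.0906228   0.136     ]
```

Target is (0.626, −0.091).

```bash
python3 -m inch '[[0.03,-0.0015,0.02,0,0],[0.03,-0.0015,0.04,0,0],[0.03,-0.0015,0.05,0,0],[0.03,-0.0015,0.055,0,0],[0.03,-0.0015,0.06,0,0],[0.03,-0.0015,0.064,0,0],[0.03,-0.0015,0.066,0,0],[0.03,-0.0015,0.066,0,0]]'; python3 go.py .626 -.091 .157; python3 -m inch '[[0.03,0,0.001,0,0],[0.06,0,0.001,0,0],[0.06,0,0.001,0,0],[0.06,0,0.001,0,0],[0.06,0,0.001,0,0],[0.06,0,-0.03,0,0],[0.06,0,-0.07,0,0],[0.06,0,-0.11,0,0],[0.06,0,-0.11,0,0]]'; python3 go.py .434 -.354 .23
```

```text
time_s: 17.55
tcp_pos: [0.627, -0.0903, 0.2134]
orientation: [-0.237, 0.237, -0.666, 0.666]
wrist_force: [-1.2, 1.0, -1.1]
width: 0.0458
rel [ 0.0012  0.0054 -0.0001] g [ 0.627  -0.0903  0.1624] jawdeg 129.2 tilt [-0. -1.  0.] w 0.0458 F [-1.2  1.  -1.1] t 17.55
time_s: 18.45
tcp_pos: [0.6292, -0.0907, 0.3309]
orientation: [-0.242, 0.233, -0.664, 0.668]
wrist_force: [-0.2, 0.5, -0.8]
width: 0.0598
rel [0.3188 0.0474 0.0794] g [ 0.63   -0.0908  0.2799] jawdeg 129.2 tilt [-0.01 -1.    0.01] w 0.0598 F [-0.2  0.5 -0.8] t 18.45
```

```bash
python3 -m inch '[[0.06,0.045,0,0.011,8],[0.06,0.09,0,0.022,16],[0.06,0.135,0.01,0.033,24],[0.06,0.18,0.02,0.045,32],[0.06,0.225,0.03,0.056,40],[0.075,0.27,0.04,0.067,48],[0.075,0.31,0.06,0.079,56],[0.075,0.319,0.09,0.079,64],[0.075,0.319,0.13,0.079,70],[0.075,0.319,0.13,0.079,70],[0.075,0.319,0.13,0.079,70],[0.075,0.319,0.13,0.079,70]]'; python3 - <<'E'
from h import *
c=shot('wrist','w8'); m,r,b=blob(c,proj(c,[.434,-.354,.035])); print(m,r,b,on(c,*m,.04).round(4))
E
python3 go.py .434 -.354 .046
```

```text
time_s: 19.65
tcp_pos: [0.4312, -0.3536, 0.1954]
orientation: [0.185, -0.188, -0.682, 0.682]
wrist_force: [0.0, -0.8, 0.0]
width: 0.075
(312.22958755493164, 199.8889389038086) 30.271133422851562 (284, 172, 57, 58) [ 0.4326 -0.3529  0.04  ]
rel [-0.0021  0.0985 -0.001 ] g [ 0.4313 -0.3536  0.1445] jawdeg 59.3 tilt [-0.004 -1.    -0.   ] w 0.0749 F [ 0.9  0.9 -0. ] t 19.7
```

```bash
python3 -m inch '[[0.075,-0.0015,0.04,-0.001,0],[0.075,-0.0015,0.08,-0.001,0],[0.075,-0.0015,0.097,-0.001,0],[0.075,-0.0015,0.097,-0.001,0],[0.03,-0.0015,0.097,-0.001,0],[0.03,-0.0015,0.097,-0.001,0],[0.03,-0.0015,0.097,-0.001,0],[0.03,-0.0015,0.097,-0.001,0],[0.03,-0.0015,0.097,-0.001,0],[0.03,-0.0015,0.097,-0.001,0],[0.03,-0.0015,0.097,-0.001,0],[0.03,-0.0015,0.097,-0.001,0]]'; python3 go.py .57 -.095 .25; python3 -m inch '[[0.03,0,-0.05,0,0],[0.03,0,-0.1,0,0],[0.03,0,-0.15,0,0],[0.03,0,-0.2,0,0],[0.03,0,-0.2,0,0],[0.03,0,-0.2,0,0]]'; python3 go.py .57 -.095 .23
```

```text
time_s: 20.9
tcp_pos: [0.4319, -0.3532, 0.0971]
orientation: [0.187, -0.188, -0.682, 0.682]
wrist_force: [-1.4, 1.0, 4.9]
width: 0.0455
rel [ 0.0133 -0.2039 -0.2925] g [ 0.4319 -0.3533  0.0461] jawdeg 59.2 tilt [-0.001 -1.     0.   ] w 0.0455 F [-1.4  1.   4.9] t 20.9
time_s: 21.5
tcp_pos: [0.4314, -0.3529, 0.297]
orientation: [-0.187, 0.189, 0.682, -0.681]
wrist_force: [0.7, -0.0, -1.8]
width: 0.0456
rel [ 0.0133  0.0163 -0.2924] g [ 0.4316 -0.3529  0.246 ] jawdeg 59.2 tilt [-0.002 -1.    -0.001] w 0.0456 F [ 0.7 -0.  -1.8] t 21.5
```

```bash
python3 -m inch '[[0.03,0.002,0,-0.048,0],[0.03,0.004,0,-0.096,0],[0.03,0.007,0,-0.144,0],[0.03,0.009,0,-0.192,0],[0.03,0.011,0,-0.24,0],[0.03,0.014,0,-0.28,0],[0.03,0.014,0,-0.2925,0],[0.03,0.014,0.016,-0.2925,0],[0.03,0.014,0.016,-0.2925,0],[0.03,0.014,0.016,-0.2925,0]]';  python3 go.py .57 -.095 .16; python3 - <<'E'
from h import *
c=shot('wrist','w9')
print([proj(c,p).round() for p in((.57,-.095,.136),(.626,-.091,.162))])
f=c['frame'];a=cv2.resize(f[90:290,210:470],None,fx=3,fy=3,interpolation=cv2.INTER_CUBIC); cv2.imwrite('pics/w9z.png',a[:,:,::-1])
E
```

```text
time_s: 22.5
tcp_pos: [0.5685, -0.0953, 0.2788]
orientation: [0.189, -0.187, -0.681, 0.682]
wrist_force: [0.3, -0.4, -1.3]
width: 0.0453
rel [-0.0015  0.0677 -0.0013] g [ 0.5683 -0.0953  0.2278] jawdeg 59.2 tilt [ 0.003 -1.     0.002] w 0.0453 F [ 0.3 -0.4 -1.3] t 22.5
[array([312., 203.]), array([262., 145.])]
```

View pics/w9z.png

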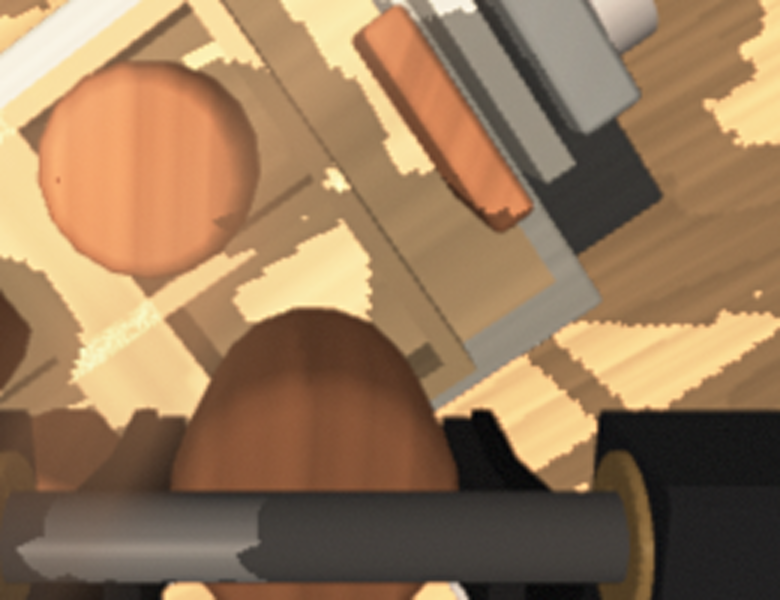

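Foot 3 is in pocket 3 and the tab is clear. Foot 4 hangs over pocket 1, so I'll lower it.

```bash
python3 -m inch '[[0.03,-0.0005,0.02,-0.001,0],[0.03,-0.0005,0.04,-0.001,0],[0.03,-0.0005,0.05,-0.001,0],[0.03,-0.0005,0.055,-0.001,0],[0.03,-0.0005,0.06,-0.001,0],[0.03,-0.0005,0.064,-0.001,0],[0.03,-0.0005,0.066,-0.001,0],[0.03,-0.0005,0.066,-0.001,0]]'; python3 go.py .57 -.0955 .159; python3 -m inch '[[0.03,0,0.002,0,0],[0.06,0,0.002,0,0],[0.06,0,0.002,0,0],[0.06,0,0.002,0,0],[0.06,0,0.002,0,0],[0.06,0,-0.03,0,0],[0.06,0,-0.07,0,0],[0.06,0,-0.12,0,0],[0.06,0,-0.17,0,0],[0.06,0,-0.17,0,0]]'; python3 go.py .60 -.17 .23; python3 - <<'E'
from h import *
c=shot('wrist','w10')
E
```

```text
time_s: 23.35
tcp_pos: [0.5702, -0.0941, 0.2143]
orientation: [-0.188, 0.188, 0.682, -0.682]
wrist_force: [-0.4, -1.4, -1.5]
width: 0.0453
rel [-0.0005  0.0043  0.0014] g [ 0.5702 -0.0941  0.1633] jawdeg 59.2 tilt [-0. -1. -0.] w 0.0453 F [-0.4 -1.4 -1.5] t 23.35
time_s: 24.35
tcp_pos: [0.5724, -0.0947, 0.3932]
orientation: [-0.182, 0.193, 0.683, -0.681]
wrist_force: [-1.0, -0.2, 0.5]
width: 0.0599
rel [-0.0598  0.1127  0.0518] g [ 0.5732 -0.0947  0.3422] jawdeg 59.2 tilt [-0.015 -1.    -0.007] w 0.0599 F [-1.  -0.2  0.5] t 24.35
```

View pics/w10.png

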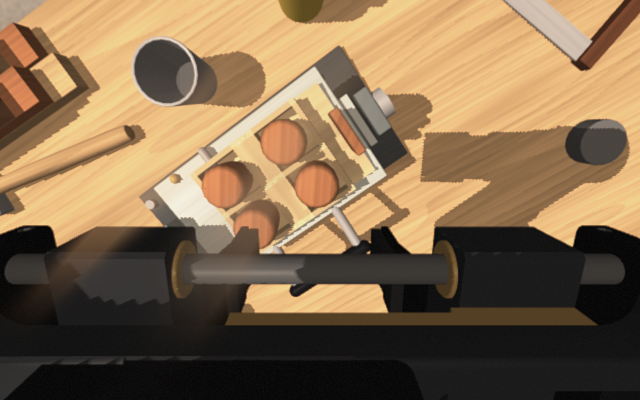

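All four feet stand in their pockets (pixels (226,186), (284,141), (316,184), (256,223)); the tab is at (348,132). Next I pinch the tab.

```bash
python3 go.py .602 -.145 .23; python3 -m inch '[[0.06,-0.02,0.0,0.01,-8],[0.036,-0.04,0.03,0.02,-16],[0.036,-0.051,0.06,0.028,-24],[0.036,-0.051,0.09,0.028,-32],[0.036,-0.051,0.11,0.028,-35],[0.036,-0.051,0.11,0.028,-35],[0.036,-0.051,0.11,0.028,-35],[0.036,-0.051,0.11,0.028,-35]]'; python3 go.py .602 -.145 .167;python3 - <<'E'
from h import *
c=shot('wrist','w11'); print(proj(c,[.602,-.145,.176]).round())
E
```

```text
rel [-0.0513  0.1081  0.0287] g [ 0.5717 -0.0941  0.3378] jawdeg 59.2 tilt [-0.008 -1.    -0.005] w 0.0601 F [-0.2 -0.3 -1.1] t 24.4
time_s: 25.2
tcp_pos: [0.6002, -0.1442, 0.2756]
orientation: [-0.027, 0.025, -0.706, 0.707]
wrist_force: [0.2, 0.7, 0.2]
width: 0.0361
rel [-0.0014  0.0576  0.0008] g [ 0.6004 -0.1443  0.2246] jawdeg 94.2 tilt [-0.002 -1.     0.001] w 0.0361 F [0.2 0.7 0.2] t 25.2
[317. 222.]
```

```bash
python3 - <<'E'
from h import *
c=load('w11'); b=blob(c,(317,215),40); print(b)
f=c['frame'].astype(int); q=f[...,0]/(f[...,1]+1.)
for v in range(150,256,8): 
    u=np.where((q[v,270:370]>1.5)&(f[v,270:370,0]>60))[0]; print(v,(u.min()+270,u.max()+270,len(u)) if len(u) else None)
E
```

```text
((322.0, 213.5), 38.96482849121094, (315, 175, 15, 78))
150 None
158 None
166 None
174 (np.int64(316), np.int64(326), 11)
182 (np.int64(315), np.int64(329), 15)
190 (np.int64(315), np.int64(329), 15)
198 (np.int64(315), np.int64(329), 15)
206 (np.int64(315), np.int64(329), 15)
214 (np.int64(315), np.int64(329), 15)
222 (np.int64(315), np.int64(329), 15)
230 (np.int64(315), np.int64(329), 15)
238 (np.int64(316), np.int64(328), 13)
246 (np.int64(316), np.int64(328), 13)
254 None
```

The tab centre is 5 px (about 3.5 mm) further to −y than assumed, so I correct for that and pinch.

```bash
python3 -m inch '[[0.036,-0.001,0.02,0.004,0],[0.036,-0.001,0.04,0.004,0],[0.036,-0.001,0.0575,0.004,0],[0.036,-0.001,0.0575,0.004,0],[0.036,-0.001,0.0575,0.004,0],[0.0,-0.001,0.0575,0.004,0],[0.0,-0.001,0.0575,0.004,0],[0.0,-0.001,0.0575,0.004,0],[0.0,-0.001,0.0575,0.004,0],[0.0,-0.001,0.0575,0.004,0]]' 20; python3 go.py .6 -.1 .167
```

```text
time_s: 26.25
tcp_pos: [0.6011, -0.1483, 0.2173]
orientation: [-0.026, 0.026, -0.706, 0.707]
wrist_force: [-0.2, -2.1, 1.8]
width: 0.01
rel [-0.0025 -0.0008 -0.0483] g [ 0.6011 -0.1483  0.1663] jawdeg 94.2 tilt [-0.001 -1.     0.001] w 0.01 F [-0.2 -2.1  1.8] t 26.25
```

```bash
python3 -m inch '[[0.0,0,0,-0.005,0],[0.0,0,0,-0.01,0],[0.0,0,0,-0.015,0],[0.0,0,0,-0.02,0],[0.0,0,0,-0.025,0],[0.0,0,0,-0.03,0],[0.0,0,0,-0.035,0],[0.0,0,0,-0.04,0],[0.0,0,0,-0.043,0],[0.0,0,0,-0.046,0],[0.0,0,0,-0.046,0]]' 20; python3 go.py .6 -.1 .167;python3 -m inch '[[0.0,0,0,-0.002,0],[0.0,0,0,-0.004,0],[0.0,0,0,-0.004,0]]'; python3 go.py .6 -.1 .167
```

```text
time_s: 27.35
tcp_pos: [0.5975, -0.1031, 0.2172]
orientation: [-0.026, 0.026, -0.706, 0.707]
wrist_force: [-1.8, -4.4, 4.0]
width: 0.0099
rel [-0.0027 -0.0008 -0.003 ] g [ 0.5975 -0.1032  0.1662] jawdeg 94.2 tilt [ 0.    -1.     0.002] w 0.0099 F [-1.8 -4.4  4. ] t 27.35
time_s: 27.65
tcp_pos: [0.5972, -0.099, 0.2172]
orientation: [-0.026, 0.026, -0.706, 0.707]
wrist_force: [-0.3, -2.3, 7.0]
width: 0.0099
rel [-0.0027 -0.0008  0.0012] g [ 0.5972 -0.099   0.1662] jawdeg 94.2 tilt [-0.    -1.     0.001] w 0.0099 F [-0.3 -2.3  7. ] t 27.65
```

```bash
for i in 1; do python3 -m inch '[[0.0,0,0,-0.002,0],[0.0,0,0,-0.003,0],[0.0,0,0,-0.003,0]]'; python3 go.py .6 -.1 .167;python3 -m inch '[[0.0,0,0,-0.002,0],[0.0,0,0,-0.003,0],[0.0,0,0,-0.003,0]]'; python3 go.py .6 -.1 .167; done
```

```text
time_s: 27.95
tcp_pos: [0.5969, -0.0949, 0.2172]
orientation: [0.026, -0.026, 0.707, -0.707]
wrist_force: [-1.7, -1.0, 5.8]
width: 0.01
rel [-0.0027 -0.0008  0.0054] g [ 0.5969 -0.0949  0.1662] jawdeg 94.2 tilt [-0. -1. -0.] w 0.01 F [-1.7 -1.   5.8] t 27.95
time_s: 28.25
tcp_pos: [0.5968, -0.0933, 0.2172]
orientation: [-0.026, 0.026, -0.706, 0.707]
wrist_force: [-0.5, -6.0, 4.4]
width: 0.01
rel [-0.0027 -0.0008  0.0069] g [ 0.5968 -0.0934  0.1662] jawdeg 94.2 tilt [ 0.    -1.     0.002] w 0.01 F [-0.5 -6.   4.4] t 28.25
```

```bash
python3 -m inch '[[0.0,0,0,-0.002,0],[0.0,0,0,-0.003,0],[0.0,0,0,-0.003,0]]'; python3 go.py .6 -.1 .167
```

```text
time_s: 28.55
tcp_pos: [0.5968, -0.0928, 0.2173]
orientation: [-0.026, 0.026, -0.705, 0.709]
wrist_force: [1.8, -16.3, 2.6]
width: 0.01
rel [-0.0027 -0.0006  0.0071] g [ 0.5968 -0.0931  0.1663] jawdeg 94.2 tilt [ 0.    -1.     0.006] w 0.01 F [  1.8 -16.3   2.6] t 28.55
```

The end stop is reached (force jumped to 16 N with no travel). I release the tab and rise.

```bash
python3 -m inch '[[0.0,0,0,0.003,0],[0.0,0,0,0.005,0],[0.032,0,0,0.005,0],[0.032,0,0,0.005,0],[0.032,0,0,0.005,0],[0.032,0,0,0.005,0],[0.032,0,-0.03,0.005,0],[0.032,0,-0.07,0.005,0],[0.032,0,-0.11,0.005,0],[0.032,0,-0.15,0.005,0],[0.032,0,-0.15,0.005,0]]'; python3 - <<'E'
from h import *
c=shot('wrist','w12'); print(proj(c,[.5968,-.0931,.176]).round())
T=shot('top','t2');S=shot('scene','s2')
import numpy as np
a=cv2.resize(T['frame'][160:250,260:390],None,fx=6,fy=6,interpolation=cv2.INTER_CUBIC)[:,:780]
cv2.imwrite('pics/jt2.png',a[:,:,::-1])
f=c['frame'].astype(int); q=f[...,0]/(f[...,1]+1.)
uv=proj(c,[.5968,-.0931,.176]).astype(int); print(blob(c,uv,40))
E
python3 go.py .583 .118 .3
```

```text
time_s: 29.65
tcp_pos: [0.5989, -0.0946, 0.3738]
orientation: [-0.031, 0.021, -0.706, 0.707]
wrist_force: [0.9, -0.8, 0.5]
width: 0.032
[313. 193.]
((312.0, 190.0), 25.318077087402344, (308, 165, 9, 51))
rel [-0.002   0.0151 -0.2125] g [ 0.5965 -0.094   0.3149] jawdeg 94.2 tilt [ 0.001 -1.    -0.001] w 0.0317 F [-0.7 -0.  -1.7] t 29.8
```

View pics/w12.png

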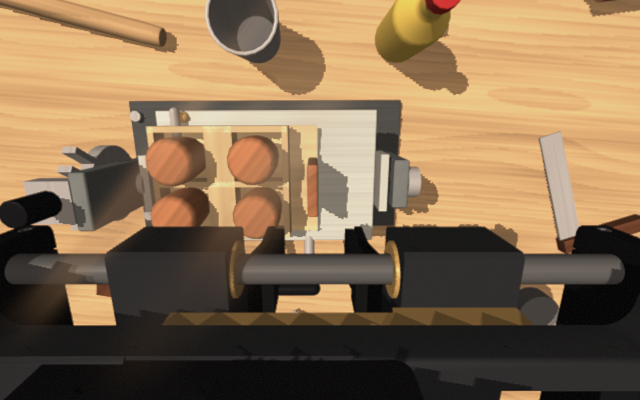

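The carriage is home (tab at (312,190), expected 313) and all four feet are still seated. Now the pin.

```bash
python3 -m inch '[[0.05,0,0,-0.05,0],[0.05,0,0,-0.1,0],[0.05,-0.001,0,-0.15,0],[0.05,-0.002,0,-0.2,0],[0.05,-0.002,0,-0.2125,0],[0.05,-0.002,0,-0.2125,0],[0.05,-0.002,0,-0.2125,0]]'; python3 - <<'E'
from h import *
c=shot('wrist','w13'); uv=proj(c,[.583,.118,.247]); print(uv)
u,v=uv.astype(int); f=c['frame'][v-60:v+50,u-60:u+60]
a=cv2.resize(f,None,fx=5,fy=5,interpolation=cv2.INTER_CUBIC); cv2.imwrite('pics/w13z.png',a[:,:,::-1]); print(u-60,v-60)
E
python3 go.py .583 .118 .238
```

```text
time_s: 30.5
tcp_pos: [0.5832, 0.1173, 0.3655]
orientation: [-0.025, 0.027, -0.706, 0.707]
wrist_force: [0.1, -0.8, -0.2]
width: 0.0498
[314.3675015  214.42984878]
254 154
rel [ 0.      0.0768 -0.0014] g [0.5832 0.1167 0.3148] jawdeg 94.1 tilt [ 0.002 -1.     0.001] w 0.0494 F [ 0.8 -0.1  0.2] t 30.55
```

View pics/w13z.png

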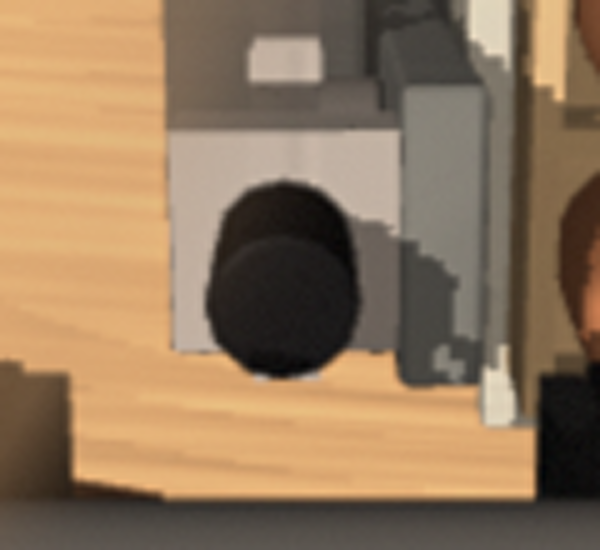

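The head top is centred at zoom (283,305), i.e. pixel (310.6, 215), about 2.5 mm further to +y than assumed.

```bash
python3 - <<'E'
from h import *
c=load('w13'); print(on(c,310.2,214.6,.247))
jx=np.array([.9973,.0735]);jy=np.array([-.0735,.9973])
T=load('top0');S=load('scene0')
print(two(T,(260+48.5/6-.5,160+450.5/6-.5),S,(250+417.5/4-.5,150+82.5/4-.5)))
E
python3 go.py .583 .1205 .238; python3 -m inch '[[0.05,0,0.03,-0.004,0],[0.05,0,0.06,-0.004,0],[0.05,0,0.076,-0.004,0],[0.05,0,0.076,-0.004,0],[0.05,0,0.076,-0.004,0],[0.0,0,0.076,-0.004,0],[0.0,0,0.076,-0.004,0],[0.0,0,0.076,-0.004,0],[0.0,0,0.076,-0.004,0],[0.0,0,0.076,-0.004,0],[0.0,0,0.076,-0.004,0],[0.0,0,0.076,-0.004,0]]' 20;python3 go.py .42 .18 .075
```

```text
[0.5826688  0.12083921 0.247     ]
(array([0.41957433, 0.17966896, 0.0468635 ]), np.float64(0.0011423600647489805))
rel [-0.0002  0.0768 -0.0039] g [0.5832 0.1167 0.3148] jawdeg 94.1 tilt [ 0.002 -1.     0.001] w 0.0494 F [ 0.8 -0.1  0.2] t 30.55
time_s: 31.75
tcp_pos: [0.5832, 0.1216, 0.2912]
orientation: [-0.026, 0.026, -0.706, 0.707]
wrist_force: [-0.1, -0.9, 2.1]
width: 0.0215
rel [ 0.1586  0.1651 -0.0704] g [0.5832 0.1215 0.2402] jawdeg 94.2 tilt [-0.    -1.     0.001] w 0.0215 F [-0.1 -0.9  2.1] t 31.75
```

```bash
python3 -m inch '[[0.0,0,-0.02,0,0],[0.0,0,-0.04,0,0],[0.0,0,-0.06,0,0],[0.0,0,-0.06,0,0],[0.0,0.05,-0.06,-0.02,0],[0.0,0.1,-0.06,-0.04,0],[0.0,0.14,-0.06,-0.06,0],[0.0,0.158,-0.06,-0.07,0],[0.0,0.158,-0.01,-0.07,0],[0.0,0.158,0.04,-0.07,0],[0.0,0.158,0.085,-0.07,0],[0.0,0.158,0.085,-0.07,0]]'; python3 - <<'E'
from h import *
c=shot('wrist','w14'); uv=proj(c,[.4196,.18,.05]); print(uv)
u,v=uv.astype(int); f=c['frame'][v-60:v+50,u-60:u+60]
a=cv2.resize(f,None,fx=5,fy=5,interpolation=cv2.INTER_CUBIC); cv2.imwrite('pics/w14z.png',a[:,:,::-1]); print(u-60,v-60)
E
python3 go.py .4196 .18 .075
```

```text
time_s: 32.95
tcp_pos: [0.4164, 0.1772, 0.1995]
orientation: [-0.021, 0.03, -0.703, 0.71]
wrist_force: [-0.7, -0.7, -1.2]
width: 0.0212
[310.45947919 195.77027079]
250 135
rel [-0.0016  0.0772 -0.0018] g [0.4186 0.1785 0.1522] jawdeg 94.2 tilt [ 0.006 -1.     0.005] w 0.0213 F [-0.1  0.9  0.7] t 33.0
```

View pics/w14z.png

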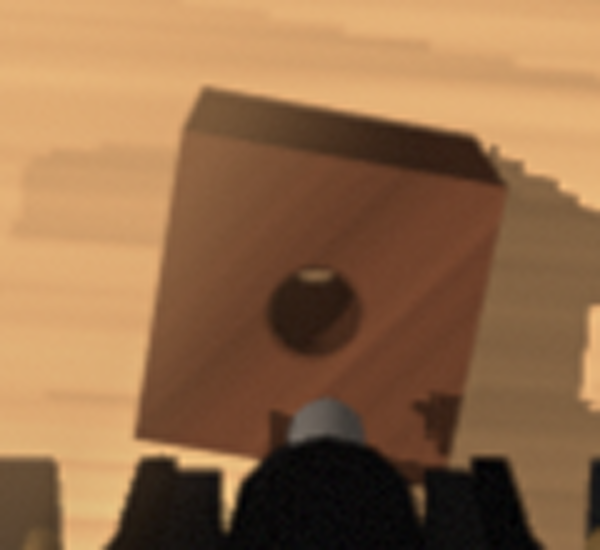

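The zoom shows the park hole at (315,310), i.e. pixel (313,197); the shank is at u≈315.

```bash
python3 - <<'E'
from h import *
c=load('w14'); print('hole',on(c,312.9,196.9,.05)); t,M=tool(); print([proj(c,t+M[:,1]*k).round(1) for k in(.051,.075,.118)])
c=shot('wrist','w15'); u0,v0=250,135
g=cv2.cvtColor(c['frame'],cv2.COLOR_RGB2GRAY)[180:215,295:330]; m=(g<np.percentile(g,12)).astype(np.uint8)
n,l,st,ce=cv2.connectedComponentsWithStats(m); i=1+st[1:,4].argmax(); p=ce[i]+[295,180]; print(st[i],p,on(c,*p,.05))
E
python3 go.py .42 .18 .075
```

```text
hole [0.41882787 0.17805208 0.05      ]
[array([312.7, 254.7]), array([312.7, 235.6]), array([312.9, 211.7])]
[ 12  14  16  14 144] [313.61111111 200.02777778] [0.41887904 0.17945825 0.05      ]
rel [ 0.0005  0.0797 -0.0002] g [0.4206 0.18   0.1547] jawdeg 94.2 tilt [ 0.001 -1.     0.001] w 0.0213 F [ 1.5 -0.7  0.9] t 33.05
```

```bash
python3 -m inch '[[0.0,0.001,0.015,0,0],[0.0,0.001,0.03,0,0],[0.0,0.001,0.04,0,0],[0.0,0.001,0.047,0,0],[0.0,0.001,0.054,0,0],[0.0,0.001,0.054,0,0]]'; python3 go.py .4195 .18 .0775
```

```text
time_s: 33.65
tcp_pos: [0.4193, 0.1798, 0.1515]
orientation: [-0.026, 0.026, -0.706, 0.707]
wrist_force: [-1.0, -0.0, -0.7]
width: 0.0214
rel [-0.0002  0.023  -0.0003] g [0.4193 0.1797 0.1005] jawdeg 94.2 tilt [ 0.001 -1.     0.   ] w 0.0214 F [-1.  -0.  -0.7] t 33.65
```

Tip is 17 mm into the hole without contact force. I finish lowering and release.

```bash
python3 -m inch '[[0.0,0,0.007,0,0],[0.0,0,0.014,0,0],[0.0,0,0.02,0,0],[0.0,0,0.022,0,0],[0.0,0,0.022,0,0]]'; python3 go.py .4195 .18 .0775; python3 -m inch '[[0.05,0,0,0,0],[0.05,0,0,0,0],[0.05,0,0,0,0],[0.05,0,-0.03,0,0],[0.05,0,-0.07,0,0],[0.05,0,-0.11,0,0],[0.05,0,-0.14,0,0],[0.05,0,-0.14,0,0]]'; python3 go.py .467 -.054 .18
```

```text
time_s: 34.15
tcp_pos: [0.4192, 0.1797, 0.1291]
orientation: [-0.025, 0.026, -0.706, 0.707]
wrist_force: [0.2, -3.3, -2.9]
width: 0.0212
rel [-0.0004  0.0006 -0.0004] g [0.4191 0.1796 0.0781] jawdeg 94.2 tilt [ 0.001 -1.     0.001] w 0.0212 F [ 0.2 -3.3 -2.9] t 34.15
time_s: 34.95
tcp_pos: [0.4215, 0.1817, 0.275]
orientation: [0.03, -0.023, 0.709, -0.704]
wrist_force: [0.6, 0.5, -0.6]
width: 0.0501
rel [-0.0269  0.0426  0.2391] g [0.422  0.1821 0.224 ] jawdeg 94.3 tilt [-0.011 -1.    -0.007] w 0.0501 F [ 0.6  0.5 -0.6] t 34.95
```

```bash
python3 -m inch '[[0.0,-0.005,0,0.05,0],[0.0,-0.01,0,0.1,0],[0.0,-0.015,0,0.15,0],[0.0,-0.021,0,0.2,0],[0.0,-0.027,0,0.239,0],[0.0,-0.027,0.043,0.239,0],[0.0,-0.027,0.043,0.239,0],[0.0,-0.027,0.043,0.239,0]]'; python3 go.py .467 -.054 .157; python3 - <<'E'
from h import *
c=shot('wrist','w16');t,M=tool(); tip=t+M[:,1]*.07; print(proj(c,tip),proj(c,[.4716,-.054,.138]))
T=shot('top','t3'); h=[proj(T,[.467,.0,.13]),proj(T,[.476,-.107,.13])]; print(h)
S=shot('scene','s3');  g=cv2.cvtColor(S['frame'],cv2.COLOR_RGB2GRAY); 
a=cv2.resize(S['frame'][130:280,230:430],None,fx=4,fy=4,interpolation=cv2.INTER_CUBIC); cv2.imwrite('pics/s3z.png',a[:,:,::-1])
E
```

```text
time_s: 35.75
tcp_pos: [0.4638, -0.0565, 0.2265]
orientation: [-0.025, 0.027, -0.706, 0.707]
wrist_force: [0.8, 0.5, 0.0]
width: 0.0014
rel [-0.0035  0.0185 -0.0023] g [ 0.4637 -0.0565  0.1755] jawdeg 94.2 tilt [ 0.002 -1.     0.001] w 0.0014 F [0.8 0.5 0. ] t 35.75
[315.0328421  240.92663018] [312.43848825 216.85947468]
[array([316.63721039, 222.33543456]), array([347.20684787, 222.11834687])]
```

View pics/s3z.png

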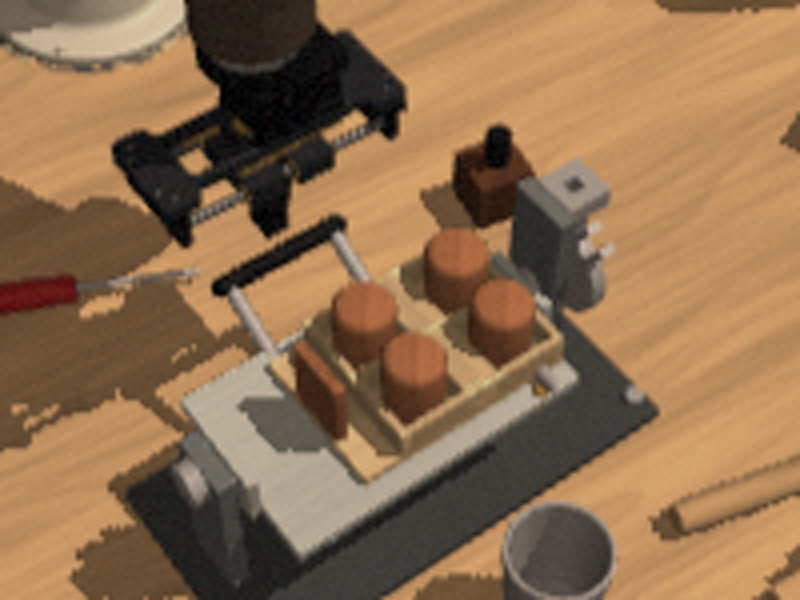

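The pin stands in the park block, all feet are seated, and the closed fingertips are just above the middle of the handle. I press down along the arc.

```bash
python3 -m inch '[[0.0,-0.0035,0.012,-0.002,0],[0.0,-0.0035,0.02,-0.002,0],[0.0,-0.004,0.026,-0.002,0],[0.0,-0.004,0.032,-0.002,0],[0.0,-0.005,0.038,-0.002,0],[0.0,-0.006,0.044,-0.002,0],[0.0,-0.008,0.05,-0.002,0],[0.0,-0.008,0.05,-0.002,0]]'; python3 go.py .48 -.054 .1; python3 -m inch '[[0.0,-0.002,0.006,0,0],[0.0,-0.004,0.012,0,0],[0.0,-0.007,0.018,0,0],[0.0,-0.009,0.023,0,0],[0.0,-0.011,0.027,0,0],[0.0,-0.011,0.027,0,0]]';python3 go.py .48 -.054 .095
```

```text
time_s: 36.7
tcp_pos: [0.4713, -0.0537, 0.1759]
orientation: [-0.025, 0.027, -0.707, 0.707]
wrist_force: [-1.0, -0.1, 0.1]
width: 0.0007
rel [-0.0088  0.0249  0.0009] g [ 0.4712 -0.0537  0.1249] jawdeg 94.2 tilt [ 0.002 -1.     0.   ] w 0.0007 F [-1.  -0.1  0.1] t 36.7
time_s: 37.3
tcp_pos: [0.4823, -0.0532, 0.1491]
orientation: [-0.025, 0.026, -0.707, 0.707]
wrist_force: [-0.0, -0.6, 1.0]
width: 0.0004
rel [0.0022 0.0031 0.0006] g [ 0.4822 -0.0532  0.0981] jawdeg 94.2 tilt [ 0.002 -1.     0.   ] w 0.0004 F [-0.  -0.6  1. ] t 37.3
```

```bash
python3 -m inch '[[0.0,-0.001,0.002,0,0],[0.0,-0.001,0.003,0,0]]';python3 go.py .48 -.054 .095; python3 -m inch '[[0.0,-0.001,0.001,0,0],[0.0,-0.001,0.002,0,0]]';python3 go.py .48 -.054 .094;python3 -m inch '[[0.0,0,0.001,0,0],[0.0,0,0.002,0,0]]';python3 go.py .48 -.054 .094
```

```text
time_s: 37.5
tcp_pos: [0.4838, -0.053, 0.147]
orientation: [-0.026, 0.026, -0.707, 0.707]
wrist_force: [-2.4, -0.1, 5.2]
width: 0.0004
rel [0.0039 0.001  0.0007] g [ 0.4838 -0.053   0.096 ] jawdeg 94.2 tilt [-0. -1.  0.] w 0.0004 F [-2.4 -0.1  5.2] t 37.5
time_s: 37.7
tcp_pos: [0.4848, -0.053, 0.1451]
orientation: [-0.026, 0.026, -0.707, 0.707]
wrist_force: [-2.1, 0.6, 4.9]
width: 0.0003
rel [0.0049 0.0001 0.0007] g [ 0.4848 -0.053   0.0941] jawdeg 94.2 tilt [-0. -1.  0.] w 0.0003 F [-2.1  0.6  4.9] t 37.7
time_s: 37.9
tcp_pos: [0.485, -0.053, 0.1444]
orientation: [-0.027, 0.026, -0.706, 0.707]
wrist_force: [-7.2, 1.5, 19.7]
width: 0.0005
rel [ 0.0051 -0.0006  0.0006] g [ 0.485  -0.053   0.0934] jawdeg 94.3 tilt [-0.001 -1.     0.001] w 0.0005 F [-7.2  1.5 19.7] t 37.9
```

The stop is reached (20 N at grasp height 0.0934, matching 0.53 rad). I lift off, check the handle by triangulation, and fetch the pin.

```bash
python3 -m inch '[[0.0,0.001,-0.01,0,0],[0.0,0.002,-0.05,0,0],[0.0,0.004,-0.1,0,0],[0.05,0.01,-0.12,0,0],[0.05,0.02,-0.12,-0.05,0],[0.05,0.03,-0.12,-0.1,0],[0.05,0.04,-0.12,-0.15,0],[0.05,0.048,-0.12,-0.2,0],[0.05,0.048,-0.12,-0.236,0],[0.05,0.048,-0.12,-0.236,0],[0.05,0.048,-0.12,-0.236,0]]';python3 go.py .4191 .1797 .078; python3 - <<'E'
from h import *
for n in('top','scene'):
    c=shot(n,n+'4'); g=cv2.cvtColor(c['frame'],cv2.COLOR_RGB2GRAY)
    for nm,p in(('level',[.4715,-.0535,.13]),('30deg',[.489,-.053,.0675])):
        u,v=proj(c,p).round().astype(int); print(n,nm,(u,v),g[v-1:v+2,u-1:u+2].mean().round())
E
```

```text
time_s: 39.0
tcp_pos: [0.4193, 0.1799, 0.2626]
orientation: [0.027, -0.027, 0.707, -0.706]
wrist_force: [0.6, -0.3, -0.5]
width: 0.0487
rel [0.0003 0.1336 0.0002] g [0.4193 0.1799 0.2116] jawdeg 94.3 tilt [-0. -1. -0.] w 0.0487 F [ 0.6 -0.3 -0.5] t 39.0
top level (np.int64(332), np.int64(222)) 67.0
top 30deg (np.int64(332), np.int64(220)) 29.0
scene level (np.int64(299), np.int64(193)) 89.0
scene 30deg (np.int64(303), np.int64(210)) 30.0
```

```bash
python3 -m inch '[[0.05,0,0.04,0,0],[0.05,0,0.08,0,0],[0.05,0,0.115,0,0],[0.05,0,0.1335,0,0],[0.05,0,0.1335,0,0],[0.0,0,0.1335,0,0],[0.0,0,0.1335,0,0],[0.0,0,0.1335,0,0],[0.0,0,0.1335,0,0],[0.0,0,0.1335,0,0],[0.0,0,0.1335,0,0]]' 20; python3 go.py .4191 .1797 .078; python3 -m inch '[[0.0,0,-0.03,0,0],[0.0,0,-0.06,0,0],[0.0,0,-0.1,0,0],[0.0,0,-0.15,0,0],[0.0,0,-0.2,0,0],[0.0,0,-0.225,0,0],[0.0,0,-0.225,0,0],[0.0,0,-0.225,0,0]]'; python3 go.py .5832 .1215 .2402
```

```text
time_s: 40.2
tcp_pos: [0.4198, 0.1792, 0.13]
orientation: [0.026, -0.026, 0.707, -0.706]
wrist_force: [-1.4, -0.9, 4.3]
width: 0.0211
rel [ 0.0007  0.001  -0.0006] g [0.4199 0.1792 0.079 ] jawdeg 94.2 tilt [-0.001 -1.    -0.001] w 0.0211 F [-1.4 -0.9  4.3] t 40.2
time_s: 41.0
tcp_pos: [0.4189, 0.1788, 0.3537]
orientation: [0.025, -0.026, 0.707, -0.706]
wrist_force: [-0.9, 0.3, -2.3]
width: 0.0215
rel [-0.1598  0.0623  0.0692] g [0.4189 0.1789 0.3027] jawdeg 94.2 tilt [ 0.001 -1.    -0.001] w 0.0215 F [-0.9  0.3 -2.3] t 41.0
```

```bash
python3 -m inch '[[0.0,-0.04,0,0.017,0],[0.0,-0.08,0,0.035,0],[0.0,-0.12,0,0.052,0],[0.0,-0.15,0,0.065,0],[0.0,-0.1605,0,0.069,0],[0.0,-0.1605,0,0.069,0],[0.0,-0.1605,0,0.069,0],[0.0,-0.1605,0,0.069,0]]'; python3 go.py .584 .1215 .2402
```

```text
time_s: 41.8
tcp_pos: [0.5834, 0.1224, 0.3542]
orientation: [0.026, -0.027, 0.707, -0.707]
wrist_force: [-0.8, -0.8, -0.2]
width: 0.0215
rel [-0.0006  0.063   0.0009] g [0.5834 0.1224 0.3032] jawdeg 94.3 tilt [ 0.001 -1.    -0.   ] w 0.0215 F [-0.8 -0.8 -0.2] t 41.8
```

```bash
python3 -m inch '[[0.0,-0.0005,0.01,0.001,0],[0.0,-0.0005,0.02,0.001,0],[0.0,-0.0005,0.026,0.001,0],[0.0,-0.0005,0.03,0.001,0],[0.0,-0.0005,0.034,0.001,0],[0.0,-0.0005,0.034,0.001,0]]'; python3 go.py .584 .1215 .2402; python3 -m inch '[[0.0,0,0.004,0,0],[0.0,0,0.008,0,0],[0.0,0,0.008,0,0]]'; python3 go.py .584 .1215 .2402
```

```text
time_s: 42.4
tcp_pos: [0.585, 0.1209, 0.3195]
orientation: [-0.025, 0.026, -0.706, 0.707]
wrist_force: [0.5, 0.2, -1.6]
width: 0.0215
rel [ 0.0009  0.0283 -0.0007] g [0.585  0.1209 0.2685] jawdeg 94.2 tilt [ 0.001 -1.     0.   ] w 0.0215 F [ 0.5  0.2 -1.6] t 42.4
time_s: 42.7
tcp_pos: [0.585, 0.1209, 0.3115]
orientation: [-0.026, 0.026, -0.707, 0.707]
wrist_force: [0.6, 0.6, -1.5]
width: 0.0215
rel [ 0.0009  0.0203 -0.0007] g [0.585  0.1208 0.2605] jawdeg 94.2 tilt [ 0.001 -1.     0.   ] w 0.0215 F [ 0.6  0.6 -1.5] t 42.7
```

No contact force at 19 mm depth, so I continue.

```bash
python3 -m inch '[[0.0,0.0005,0.004,0,0],[0.0,0.0005,0.008,0,0],[0.0,0.0005,0.012,0,0],[0.0,0.0005,0.012,0,0]]'; python3 go.py .584 .1215 .2402; python3 -m inch '[[0.0,0,0.003,0,0],[0.0,0,0.006,0,0],[0.0,0,0.0075,0,0],[0.0,0,0.0075,0,0]]'; python3 go.py .584 .1215 .2402
```

```text
time_s: 43.1
tcp_pos: [0.5845, 0.1208, 0.2994]
orientation: [-0.025, 0.026, -0.706, 0.707]
wrist_force: [0.1, -0.5, -0.8]
width: 0.0213
rel [ 0.0003  0.0082 -0.0008] g [0.5844 0.1208 0.2484] jawdeg 94.2 tilt [ 0.001 -1.     0.   ] w 0.0213 F [ 0.1 -0.5 -0.8] t 43.1
time_s: 43.5
tcp_pos: [0.5847, 0.1209, 0.2931]
orientation: [-0.026, 0.026, -0.707, 0.707]
wrist_force: [-0.3, 0.3, 0.3]
width: 0.0212
rel [ 0.0007  0.0019 -0.0007] g [0.5847 0.1209 0.2421] jawdeg 94.2 tilt [-0. -1.  0.] w 0.0212 F [-0.3  0.3  0.3] t 43.5
```

```bash
python3 -m inch '[[0.0,0,0.002,0,0],[0.0,0,0.002,0,0]]'; python3 go.py .584 .1215 .2402; python3 -m inch '[[0.0,0,0.001,0,0],[0.0,0,0.001,0,0]]'; python3 go.py .584 .1215 .2402
```

```text
time_s: 43.7
tcp_pos: [0.5848, 0.1209, 0.293]
orientation: [-0.027, 0.025, -0.707, 0.707]
wrist_force: [-4.5, 1.0, 7.9]
width: 0.0211
rel [ 0.0008  0.0018 -0.0007] g [0.5849 0.1209 0.242 ] jawdeg 94.2 tilt [-0.002 -1.     0.   ] w 0.0211 F [-4.5  1.   7.9] t 43.7
time_s: 43.9
tcp_pos: [0.5848, 0.1208, 0.293]
orientation: [0.027, -0.025, 0.707, -0.707]
wrist_force: [-5.2, 0.5, 11.4]
width: 0.0216
rel [ 0.0009  0.0018 -0.0007] g [0.5849 0.1209 0.242 ] jawdeg 94.2 tilt [-0.003 -1.     0.   ] w 0.0216 F [-5.2  0.5 11.4] t 43.9
```

Seated on the guide block. I back off the pressure, release, rise and check.

```bash
python3 -m inch '[[0.0,0,-0.003,0,0],[0.04,0,-0.003,0,0],[0.05,0,-0.003,0,0],[0.05,0,-0.003,0,0],[0.05,0,-0.03,0,0],[0.05,0,-0.07,0,0],[0.05,0,-0.07,0,0],[0.05,0,-0.07,0,0]]'; python3 go.py .583 .1205 .3; python3 - <<'E'
from h import *
c=shot('wrist','w20'); 
g=cv2.cvtColor(c['frame'],cv2.COLOR_RGB2GRAY); u,v=proj(c,[.583,.1208,.247]).astype(int); p=g[v-40:v+35,u-30:u+30]
m=(p<45).astype(np.uint8); n,l,st,ce=cv2.connectedComponentsWithStats(m); i=1+st[1:,4].argmax(); print('exp',(u,v),'blob',st[i]+[u-30,v-40,0,0,0])
w=load('w13'); gg=cv2.cvtColor(w['frame'],cv2.COLOR_RGB2GRAY)
for z in(.213,.23,.247): print(proj(c,[.583,.1208,z]).round(1))
# feet blobs + handle by rays
T=shot('top','t5'); S=shot('scene','s5')
for nm,q in(('top',T),('scene',S)):
    G=cv2.cvtColor(q['frame'],cv2.COLOR_RGB2GRAY)
    for k,pt in(('handle30',[.489,-.053,.0675]),('pin',[.583,.1208,.247])):
        a,b=proj(q,pt).round().astype(int); print(nm,k,(a,b),G[b-1:b+2,a-1:a+2].mean().round())
# expected foot tops when home (travel +55mm) and tilted
O=np.array([.597,-.045,.13]);jx=np.array([.9973,.0735,0]);jy=np.array([-.0735,.9973,0]);th=.53
tot=0
for P in((.6205,-.013),(.564,-.016),(.626,-.091),(.570,-.0955)):
    d=np.array([*P,.168])+.055*jy-O; x,y,z=d@jx,d@jy,d[2]
    X=O+(x*np.cos(th)-z*np.sin(th))*jx+y*jy+np.array([0,0,x*np.sin(th)+z*np.cos(th)])
    t=proj(T,X).round().astype(int); s=proj(S,X).round().astype(int); print(X.round(3),t,T['frame'][t[1],t[0]],s,S['frame'][s[1],s[0]])
E
```

```text
time_s: 44.7
tcp_pos: [0.5849, 0.121, 0.3605]
orientation: [0.026, -0.025, 0.707, -0.706]
wrist_force: [0.3, -0.7, -1.2]
width: 0.0499
rel [0.0021 0.0095 0.0004] g [0.585  0.1211 0.3095] jawdeg 94.2 tilt [-0.002 -1.    -0.001] w 0.0499 F [ 0.3 -0.7 -1.2] t 44.7
exp (np.int64(315), np.int64(219)) blob [300 195  30  40 950]
[315.8 206. ]
[315.8 212.5]
[315.9 220. ]
top handle30 (np.int64(332), np.int64(220)) 22.0
top pin (np.int64(282), np.int64(180)) 38.0
scene handle30 (np.int64(303), np.int64(210)) 11.0
scene pin (np.int64(374), np.int64(167)) 17.0
[0.594 0.04  0.176] [308 183] [130  79  43] [350 198] [127  77  50]
[0.545 0.038 0.147] [308 199] [85 53 30] [339 194] [80 53 33]
[ 0.599 -0.038  0.176] [330 184] [130  80  44] [327 212] [124  76  47]
[ 0.551 -0.042  0.147] [330 199] [88 56 34] [317 207] [74 43 24]
```

```bash
python3 -c "
from h import *
print(hand_in())"
```

```text
the job is handed in; nothing more can be done
None
```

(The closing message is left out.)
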